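# Stow loose fittings in the trolley's locking parts drawer

## Task

Get the trolley ready to be wheeled away: slide the transport lock on the parts cabinet fully open, only then pull the drawer out to its stop, and put every long brass coupling in the drawer's left bay and every squat brass hex cap in its right bay (left and right as the robot sees it). With all of them down inside their bays, push the drawer fully shut and slide the lock fully back to locked. Leave the other things on the trolley standing and lying where they are.

Things in the scene. Friction and masses are not known exactly. Their poses are not given: they have to be found in the camera images.
- cab: grey steel parts cabinet with one drawer, fixed to the trolley for the job: 260 deep (own x), 310 wide (own y), 110 mm high. Origin at the centre of its underside; own -x is its front, towards the robot; own +y is its left side as the robot sees it. Its front face plane is at own x = -130 mm.
- drawer (a joint): how far the drawer is out, in m: 0 = fully shut, 0.14 = out to its stop; it slides along the cabinet's own -x and stays where left (about 2 N friction plus light damping). The front panel (12 mm thick, in front of the cabinet's face, top 106 mm above the trolley) and the handle move with it; the lower body reaches almost down to the trolley top.
- drawer_handle (a point): middle of the drawer's dark steel bar handle: a level bar along the cabinet's y, about 110 mm long and 10 mm thick, 35 mm out from the front panel and 80 mm above the trolley (30 mm below the cabinet's top). Clear from above for 45 mm either side of the middle. Axes as the cabinet's.
- left_bay (a point): floor of the drawer's left bay (cabinet's +y half, robot's left), on the bay's centre line, 70 mm behind the front panel. Floor 55 mm above the trolley. Bay 135 mm wide (y), 230 mm long: 70 mm to the panel (-x), 160 mm to the back; when the drawer is fully out the cabinet's face is 70 mm away in +x. Side walls and divider rise 40 mm above the floor, front panel 51 mm. Axes as the cabinet's.
- right_bay (a point): the same point of the right bay (cabinet's -y half, the robot's right); a 6 mm divider parts the two bays.
- lock (a joint): transport lock on the cabinet's top, in m: 0 = locked, its thin rod lying across in front of the small lug on the drawer's front panel (the lug rises 10 mm above the cabinet's top); 0.04 = fully open, at its end stop. It slides along the cabinet's +y (to the robot's left) to open, with about 2 N friction, and stays where left.
- lock_grip (a point): point on the lock's black upright fin, 8 mm below its top: the fin is 12 mm thick along the sliding direction (cabinet y), 26 mm deep (x) and 26 mm tall; its top is 33 mm above the cabinet's top. Below the fin a 6 mm thick carriage plate spans 20 mm to either side, its upper face 17 mm below this point. Moves with the lock; axes as the cabinet's.
- coupling0: brass straight pipe coupling with a union nut at each end, an eight-sided bar overall: 50 mm long, 28 mm across flats, about 90 g, lying on a flat on the trolley. Origin at its very centre (14 mm above what it lies on); own x runs along its length; flats face own +-y and +-z. May be absent (None).
- coupling1: brass straight pipe coupling with a union nut at each end, an eight-sided bar overall: 50 mm long, 28 mm across flats, about 90 g, lying on a flat on the trolley. Origin at its very centre (14 mm above what it lies on); own x runs along its length; flats face own +-y and +-z. May be absent (None).
- coupling2: brass straight pipe coupling with a union nut at each end, an eight-sided bar overall: 50 mm long, 28 mm across flats, about 90 g, lying on a flat on the trolley. Origin at its very centre (14 mm above what it lies on); own x runs along its length; flats face own +-y and +-z. May be absent (None).
- cap0: squat brass hexagonal blanking cap with a low round crown, 34 mm across flats (39 across corners), 24 mm tall, about 80 g, standing flat on the trolley. Origin at its very centre (12 mm above what it stands on); own z is its axis, up; flats face own x and every 60 degrees from it. May be absent (None).
- cap1: squat brass hexagonal blanking cap with a low round crown, 34 mm across flats (39 across corners), 24 mm tall, about 80 g, standing flat on the trolley. Origin at its very centre (12 mm above what it stands on); own z is its axis, up; flats face own x and every 60 degrees from it. May be absent (None).
- cap2: squat brass hexagonal blanking cap with a low round crown, 34 mm across flats (39 across corners), 24 mm tall, about 80 g, standing flat on the trolley. Origin at its very centre (12 mm above what it stands on); own z is its axis, up; flats face own x and every 60 degrees from it. May be absent (None).
- pipe_slice: silver pipe slice tool, a flat body 64 x 42 mm and 22 mm high, lying among the fittings; leave it alone. Origin under its middle.
- torch: compact black torch standing on its base, 38 mm wide, 100 mm tall; leave it standing. Origin at the centre of its base, own z up.
- jar: sealed glass jar of washers, 72 mm wide, 92 mm tall; leave it. Origin at the centre of its base.
- mallet: grey rubber mallet lying down, 250 mm long, head 60 mm thick and 100 mm long; leave it. Origin under the middle of its handle, own x from handle to head.
- wrench: steel wrench lying at the trolley's left side; leave it.
- tape: white roll of sealing tape lying flat, 56 mm across, 14 mm high; leave it. Origin under its centre.
- organiser: red plastic organiser with screw-top compartments, 200 x 260 mm, 60 mm high, fixed at the trolley's right side. Origin at the centre of its underside.

How it is judged:
By the outcome, as a careful person would: the job done as asked, in the order asked, and still so for the second after the job is handed in, with the robot touching nothing.
Of coupling0, coupling1, coupling2, cap0, cap1, cap2 only 3 to 5 are there at a start; the rules pass over those that are not, and their reading is None.
At some moment in a run one of coupling0, coupling1, coupling2, cap0, cap1, cap2 may be knocked a few centimetres aside while the robot is not near it.
Once in a run the grip may slacken for a moment while it holds something.
It also fails if it takes over 210 s, if anything falls off the work surface, if the arm or the gripper's body presses on something with over 40 N, if the wrist force passes 120 N, or if a joint passes its speed limit or range.

## Robot

A 7-joint arm with a two-finger parallel gripper is mounted at the origin on the work surface. World frame = base frame: x ahead of the robot, y to its left, z up, the work surface at z = 0. Lengths are in m, angles in rad, forces in N, time in s.
With the tool pointing down it reaches from about 0.425 to 1.025 m from the base axis. Payload 3.6 kg.
Tool frame: the origin (TCP) lies midway between the tips of the shut fingers; the grasp point (between the pads) lies 19 mm behind it; z points along the fingers, y is the line along which they close (so a half turn about z gives the same grasp; the last joint's range is limited). The gripper opens to 85 mm and grips with 20 to 120 N. Pads are 22 mm wide; open, the fingers measure 114 mm over their backs; the gripper's body (76 mm by 85 mm) begins 54 mm behind the grasp point. The pads swing forward as they close: fully open they stand 13 mm farther back than shut.
Start: joints at [1.155, 0.591, 0.048, 1.609, -0.033, 0.943, -0.034], TCP at [0.229, -0.688, 0.231] pointing down, gripper open.
Joint ranges: [-2.69, 2.69], [-0.47, 2.24], [-1.27, 1.36], [0.19, 2.51], [-1.53, 4.68], [0.08, 2.07], [-3.09, 3.09]. Speed limits (rad/s): [2.57, 2.57, 3.14, 3.14, 3.14, 3.14, 3.14].

## Interface

Orientations are given as a unit quaternion [x, y, z, w].
In Python, from workcell import bot gives the robot as it stands. The module is installed in compiled form; this text tells all that it offers.
- The arm moves only by the shell command python3 -m inch 'ROWS' [FORCE]. ROWS is JSON, a list of rows, each an object of numbers: "dx", "dy", "dz": the shift along the world's x, y, z in units of 50 mm (1.0 is 50 mm); "yaw": the turn about the world's z in units of 10 degrees (1.0 is 10 degrees); "fingers": the opening, from -1 (shut) to 1 (fully open). In form: [{"dx": .., "dy": .., "dz": .., "yaw": .., "fingers": ..}, ...]. A call has 1 to 20 rows; each row is the pose to reach, as a shift and turn from the pose commanded when the call began; what a row does not reach only later rows make up. A row lasts 1/8 s, in which the tool goes at most 62.5 mm and 10.7 degrees, less where a joint would pass 70% of its speed; a pose out of reach is approached as far as the arm can. A call with a gripper value outside its range is refused whole. The fingers move at their own pace and stop on an object; FORCE is the grip in N (left out, the last holds). Time passes only in rows, so rows that repeat a pose let the fingers close. It gives the time, the measured TCP pose, the force, the opening and the grip force at its end, in the units of the state.
- bot.sense(): the state, without advancing time (a new reading comes with each control period).
- bot.camera(name): name is "scene" or "top" or "wrist"; returns (picture, depth): 420x560x3 uint8, red, green, blue; 420x560 float32, m along the optical axis (not along the pixel's ray), 0 where there is no reading.
- bot.calibration(name): a dict with "fovy" (degrees; the focal length in pixels is half the picture's height over the tangent of half this angle, whatever the lens; pixels are square), "cx", "cy" (the principal point, pixels), "k1" (the pictures are not rectified: a ray, as slopes to the right and down, at radius r is drawn at 1 + k1 r^2 times it, then the intrinsics apply), "world_from_camera" (4x4, takes a point from camera to world coordinates). Camera axes: x right, y down, z forward; pixel columns grow to the right and rows downward; lengths in m; the calibration is good to about 2 mm. A picture is of the moment at which its call begins: read the wrist's pose just before it. calibration takes no time and is no camera call; for the wrist camera it gives the pose at the moment of the call.
- bot.sign_off(): hands the job in; it is judged then, once.
The state is a dict: "clock": time; "qpos": joint angles; "joint_velocities": joint speeds; "joint_torque": joint torques, N m; "eef_pos": TCP position; "tcp_rot": TCP orientation; "force": force on the tool from outside, world axes, zero at the start; "torque": the same for the moment, N m; "grip_width": finger opening in m; "grip_force": force on a finger pad.
Only numpy, scipy, OpenCV 4.12 (cv2) and the standard library are available. Lean on these libraries where they do the work, as an engineer would, in place of code of your own. Each camera call takes 0.05 s, during which the arm holds its last target. There are 200 camera calls.

## Working session

There is one attempt and no reset: what is moved stays moved. The work goes in short steps, Python scripts to look and compute and a shell command to move; the robot and the scene stay as the last step left them, time stands still between calls to the robot, and variables do not carry over. Pictures are saved under pics/ and viewed, at most 14 in all, crops included, and the job is handed in when it is done.

```bash
mkdir -p pics; cat > h.py <<'E'
import numpy as np, cv2
from workcell import bot
def snap(name):
    c=bot.calibration(name); im,d=bot.camera(name); return im,d,c
def save(im,fn): cv2.imwrite('pics/'+fn,cv2.cvtColor(im,cv2.COLOR_RGB2BGR))
def K(c):
    f=210/np.tan(np.radians(c['fovy'])/2); return np.array([[f,0,c['cx']],[0,f,c['cy']],[0,0,1]])
def slopes(c,uv):
    uv=np.asarray(uv,float).reshape(-1,2); k=K(c); p=(uv-[c['cx'],c['cy']])/k[0,0]; s=p.copy()
    for _ in range(20): s=p/(1+c['k1']*(s**2).sum(1,keepdims=True))
    return s
def plane(c,uv,z):
    s=slopes(c,uv); T=np.array(c['world_from_camera']); d=np.c_[s,np.ones(len(s))]@T[:3,:3].T; o=T[:3,3]
    return o+d*((z-o[2])/d[:,2])[:,None]
def cloud(c,d):
    v,u=np.mgrid[:420,:560]; s=slopes(c,np.c_[u.ravel(),v.ravel()]); z=d.ravel()
    T=np.array(c['world_from_camera']); P=np.c_[s*z[:,None],z]@T[:3,:3].T+T[:3,3]; P[z==0]=np.nan
    return P.reshape(420,560,3)
E
python3 - <<'E'
from h import *
for n in('top','scene'):
    im,d,c=snap(n); save(im,n+'0.png'); np.savez(n+'0.npz',im=im,d=d); print(n,c)
print(bot.sense())
E
```

```text
top {'fovy': 57.09828848104701, 'cx': 286.7777821774917, 'cy': 207.58834352399396, 'k1': -0.08655901067968919, 'world_from_camera': array([[ 0.01603146, -0.99141826,  0.12974137,  0.43449053],
       [-0.99966765, -0.01327272,  0.02210024, -0.03270062],
       [-0.02018856, -0.13005255, -0.99130155,  1.25313483],
       [ 0.        ,  0.        ,  0.        ,  1.        ]])}
scene {'fovy': 42.86128689456195, 'cx': 277.1681094060326, 'cy': 207.2981524377479, 'k1': -0.14036430500788474, 'world_from_camera': array([[-0.4610056 ,  0.67642732, -0.57438656,  1.53088046],
       [ 0.88729673,  0.34162526, -0.30983334,  0.49328402],
       [-0.01335478, -0.65248622, -0.75768291,  1.37409539],
       [ 0.        ,  0.        ,  0.        ,  1.        ]])}
{'clock': 0.1, 'qpos': array([ 1.15549457,  0.59198716,  0.04829173,  1.60971626, -0.0332973 ,
        0.94271417, -0.03372157]), 'joint_velocities': array([-6.04393223e-05, -9.88960252e-04, -8.62803191e-04, -2.65508876e-03,
        5.83605966e-04,  6.10784794e-04, -1.68393561e-04]), 'joint_torque': array([ 4.45255690e-03, -5.49995077e+01,  1.55332793e+00, -1.98824358e+01,
        9.71970294e-03,  3.84873158e-03,  4.17821553e-06]), 'eef_pos': array([ 0.22907563, -0.6870576 ,  0.2302756 ]), 'tcp_rot': array([ 9.87077232e-01,  1.60242062e-01, -2.14372100e-04, -9.87255816e-04]), 'force': array([ 0.37502259,  0.40029207, -1.04421758]), 'torque': array([-0.02922537, -0.01858763, -0.01232974]), 'grip_force': 0.0, 'grip_width': 0.08558113492286702}
```

View pics/top0.png

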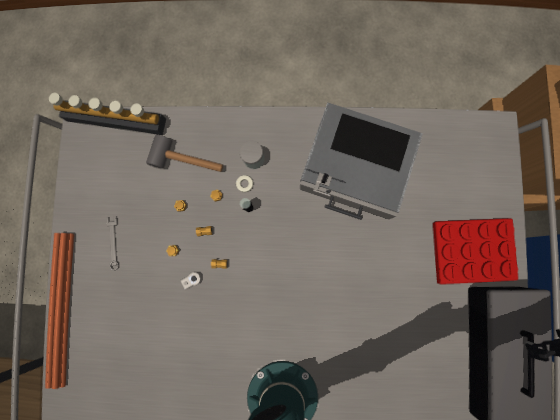

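View pics/scene0.png

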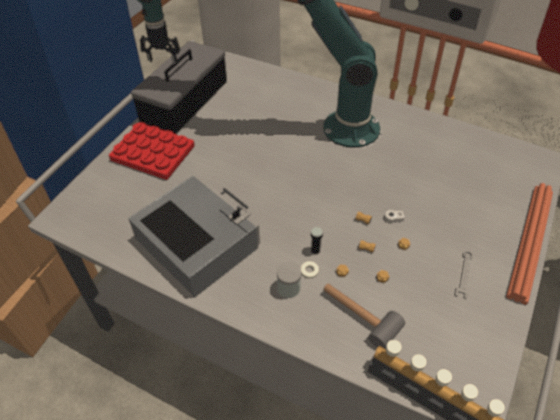

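The top view shows two couplings near (204,231) and (219,264), three caps near (180,206), (217,196) and (173,251), and the cabinet with its lock fin near (323,182) and its handle near (345,211). The scene view agrees.

```bash
cat >> h.py <<'E'
def brass(im,c,d,zt=None,box=None):
    hsv=cv2.cvtColor(im,cv2.COLOR_RGB2HSV); m=cv2.inRange(hsv,(10,120,60),(28,255,255))
    n,l,st,ce=cv2.connectedComponentsWithStats(m); P=cloud(c,d); out=[]
    for i in range(1,n):
        if st[i,4]<25: continue
        q=P[l==i]; q=q[~np.isnan(q[:,0])]
        if len(q)<15: continue
        top=np.percentile(q[:,2],80)
        v,u=np.nonzero(l==i); w=plane(c,np.c_[u,v],top if zt is None else zt)[:,:2].astype(np.float32)
        r=cv2.minAreaRect(w)
        b=cv2.boxPoints(r); e0,e1=b[1]-b[0],b[2]-b[1]; e=e0 if np.linalg.norm(e0)>np.linalg.norm(e1) else e1
        out.append(dict(uv=ce[i].round(0),c=np.array(r[0]),size=np.sort(r[1])[::-1]*1000,ang=np.degrees(np.arctan2(e[1],e[0]))%180,n=st[i,4],top=top,mean=w.mean(0)))
    return out
E
python3 - <<'E'
from h import *
np.set_printoptions(precision=4,suppress=True)
for n in('top','scene'):
    z=np.load(n+'0.npz'); c=bot.calibration(n)
    for o in brass(z['im'],c,z['d'],zt=0.018):
        if abs(o['c'][1])<.6 and o['c'][0]<.85:print(n,o['uv'],o['c'],o['mean'],o['size'].round(0),round(o['ang'],1),o['n'],round(o['top'],4))
z=np.load('top0.npz'); c=bot.calibration('top'); P=cloud(c,z['d'])
def blob(m,name):
    w=P[m][:,:2].astype(np.float32); r=cv2.minAreaRect(w); print(name,len(w),r,np.median(P[m],0)); return r
V=(slice(90,230),slice(290,430)); M=np.zeros((420,560),bool); M[V]=1
r=blob(M&(abs(P[...,2]-.110)<.006),'cabtop'); print(cv2.boxPoints(r))
blob(M&(P[...,2]>.13),'fin'); 
for v in range(168,222,3): print(v,[f'{int(1000*x)}' for x in P[v,310:375:4,2]])
print(np.nanmax(P[...,2][280:420,460:560]), np.array([P[380,500]]))
E
```

```text
top [193. 161.] [0.7497 0.3085] [0.7496 0.3075] [196.  23.] 75.5 374 0.0428
top [216. 195.] [0.6345 0.2265] [0.6344 0.2264] [33. 33.] 90.7 98 0.0244
top [180. 205.] [0.6    0.3442] [0.599 0.344] [40. 33.] 90.8 105 0.0244
top [204. 231.] [0.5176 0.2626] [0.517  0.2627] [50. 27.] 96.7 125 0.0274
top [172. 250.] [0.4531 0.3617] [0.4522 0.3621] [36. 32.] 91.3 103 0.0242
top [219. 263.] [0.4148 0.2101] [0.4136 0.2094] [49. 25.] 91.2 124 0.028
scene [375.  20.] [-0.7963 -0.1906] [-0.7946 -0.1915] [87. 25.] 85.5 30 -0.0562
scene [414.  30.] [-0.8068  0.0041] [-0.7994  0.0069] [72. 45.] 85.8 29 -0.0477
scene [454.  41.] [-0.7937  0.2035] [-0.7918  0.2052] [75. 22.] 91.0 28 -0.0633
scene [479.  48.] [-0.7947  0.3306] [-0.7939  0.3302] [78. 23.] 84.7 29 -0.0606
scene [501.  54.] [-0.7934  0.4353] [-0.7962  0.4321] [86. 24.] 77.3 32 -0.0593
scene [394.  84.] [-0.3288  0.0613] [-0.3282  0.0618] [95. 25.] 11.9 67 -0.2946
scene [412.  90.] [-0.3231  0.1423] [-0.3269  0.142 ] [84. 24.] 10.6 61 -0.2987
scene [430.  95.] [-0.3257  0.2209] [-0.3265  0.2212] [107.  24.] 7.6 69 -0.2979
scene [449. 101.]
[... 2210 characters left out ...]
8', '106', '107', '106', '110', '109', '111']
204 ['-1', '1', '0', '-2', '1', '81', '-3', '-2', '0', '23', '46', '70', '92', '105', '103', '109', '105']
207 ['0', '0', '-4', '0', '87', '87', '82', '-6', '-1', '-3', '1', '17', '42', '63', '89', '109', '104']
210 ['0', '2', '0', '-4', '-3', '1', '84', '86', '87', '0', '1', '2', '-2', '15', '36', '60', '81']
213 ['0', '-3', '3', '2', '1', '1', '-1', '-2', '80', '86', '85', '0', '79', '2', '-3', '-1', '31']
216 ['-3', '-2', '-1', '2', '0', '0', '2', '-2', '2', '-3', '0', '83', '86', '4', '3', '3', '0']
219 ['2', '4', '0', '-3', '-1', '0', '-1', '-2', '-4', '-2', '-3', '3', '-1', '-1', '0', '1', '1']
0.3682397883603009 [[ 0.0992 -0.6127  0.1596]]
```

```bash
python3 -m inch '[{"dz":1,"fingers":1},{"dz":1.4,"fingers":1},{"dx":8,"dy":11.3,"dz":1.4,"yaw":-3.65,"fingers":1},{"dx":8,"dy":11.3,"dz":1.4,"yaw":-3.65,"fingers":1},{"dx":8,"dy":11.3,"dz":1.4,"yaw":-3.65,"fingers":1},{"dx":8,"dy":11.3,"dz":1.4,"yaw":-3.65,"fingers":1},{"dx":8,"dy":11.3,"dz":1.4,"yaw":-3.65,"fingers":1},{"dx":8,"dy":11.3,"dz":1.4,"yaw":-3.65,"fingers":1},{"dx":8,"dy":11.3,"dz":1.4,"yaw":-3.65,"fingers":1},{"dx":8,"dy":11.3,"dz":1.4,"yaw":-3.65,"fingers":1},{"dx":8,"dy":11.3,"dz":1.4,"yaw":-3.65,"fingers":1},{"dx":8,"dy":11.3,"dz":1.4,"yaw":-3.65,"fingers":1},{"dx":8,"dy":11.3,"dz":1.4,"yaw":-3.65,"fingers":1},{"dx":8,"dy":11.3,"dz":1.4,"yaw":-3.65,"fingers":1},{"dx":8,"dy":11.3,"dz":1.4,"yaw":-3.65,"fingers":1},{"dx":8,"dy":11.3,"dz":1.4,"yaw":-3.65,"fingers":1},{"dx":8,"dy":11.3,"dz":1.4,"yaw":-3.65,"fingers":1},{"dx":8,"dy":11.3,"dz":1.4,"yaw":-3.65,"fingers":1}]' 60
python3 - <<'E'
from h import *
im,d,c=snap('wrist'); save(im,'w1.png'); np.savez('w1.npz',im=im,d=d,T=c['world_from_camera']); print(c)
s=bot.sense(); print(s['eef_pos'],s['tcp_rot'],s['qpos'])
E
```

```text
{'fovy': 67.21473772915826, 'cx': 275.165085557051, 'cy': 206.31653989277987, 'k1': -0.013045782550939631, 'world_from_camera': array([[ 0.31582932, -0.91566379, -0.24861952,  0.29302209],
       [-0.94881154, -0.30559768, -0.07979168, -0.66633987],
       [-0.0029152 ,  0.26109362, -0.96530908,  0.37343631],
       [ 0.        ,  0.        ,  0.        ,  1.        ]])}
[ 0.22909678 -0.6871747   0.23039285] [ 9.87077267e-01  1.60242639e-01 -1.89576261e-04 -8.53878880e-04] [ 1.15550278  0.59192091  0.04832611  1.60953311 -0.03330793  0.94269319
 -0.03368236]invalid input at $[0]: expected keys dx, dy, dz, yaw, fingers
```

View pics/w1.png

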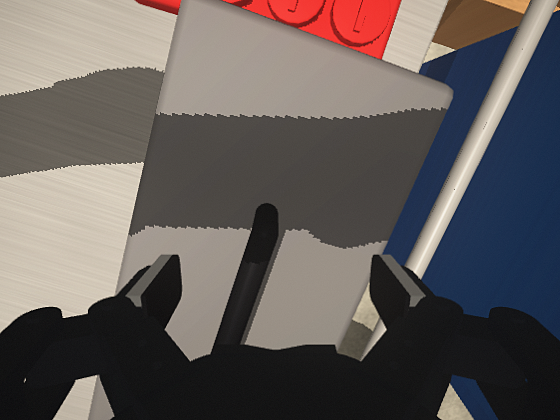

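Rejected because every row needs all the keys. The wrist view shows only the toolbox under the gripper, since nothing moved.

```bash
python3 -m inch '[{"dx":0,"dy":0,"dz":1,"yaw":0,"fingers":1},{"dx":0,"dy":0,"dz":1.4,"yaw":0,"fingers":1},{"dx":8,"dy":11.3,"dz":1.4,"yaw":-3.65,"fingers":1},{"dx":8,"dy":11.3,"dz":1.4,"yaw":-3.65,"fingers":1},{"dx":8,"dy":11.3,"dz":1.4,"yaw":-3.65,"fingers":1},{"dx":8,"dy":11.3,"dz":1.4,"yaw":-3.65,"fingers":1},{"dx":8,"dy":11.3,"dz":1.4,"yaw":-3.65,"fingers":1},{"dx":8,"dy":11.3,"dz":1.4,"yaw":-3.65,"fingers":1},{"dx":8,"dy":11.3,"dz":1.4,"yaw":-3.65,"fingers":1},{"dx":8,"dy":11.3,"dz":1.4,"yaw":-3.65,"fingers":1},{"dx":8,"dy":11.3,"dz":1.4,"yaw":-3.65,"fingers":1},{"dx":8,"dy":11.3,"dz":1.4,"yaw":-3.65,"fingers":1},{"dx":8,"dy":11.3,"dz":1.4,"yaw":-3.65,"fingers":1},{"dx":8,"dy":11.3,"dz":1.4,"yaw":-3.65,"fingers":1},{"dx":8,"dy":11.3,"dz":1.4,"yaw":-3.65,"fingers":1},{"dx":8,"dy":11.3,"dz":1.4,"yaw":-3.65,"fingers":1},{"dx":8,"dy":11.3,"dz":1.4,"yaw":-3.65,"fingers":1},{"dx":8,"dy":11.3,"dz":1.4,"yaw":-3.65,"fingers":1},{"dx":8,"dy":11.3,"dz":1.4,"yaw":-3.65,"fingers":1}]' 60
python3 - <<'E'
from h import *
im,d,c=snap('wrist'); save(im,'w2.png'); np.savez('w2.npz',im=im,d=d,T=c['world_from_camera'])
s=bot.sense(); print(s['eef_pos'],s['tcp_rot'],s['qpos'])
E
```

```text
clock: 2.52
eef_pos: [0.6291, -0.1233, 0.3014]
tcp_rot: [0.988, -0.157, 0.0, 0.0]
force: [0.8, -0.1, 0.4]
grip_width: 0.0854
grip_force: 0.0
[ 0.62917275 -0.12310402  0.30136952] [ 9.87562209e-01 -1.57228758e-01  2.99096330e-05 -2.06887603e-05] [ 0.0774712   0.41506484  0.06305125  1.73973442 -0.0304911   0.98767983
 -1.73459154]
```

View pics/w2.png

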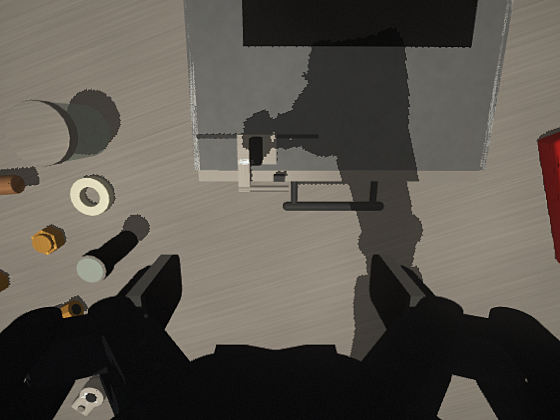

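The wrist view shows the cabinet square to the gripper, with the fin at (256,150), the handle bar from (284,206) to (382,206), and the torch and a cap to the left.

```bash
python3 - <<'E'
from h import *
np.set_printoptions(precision=4,suppress=True)
z=np.load('w2.npz'); c=bot.calibration('wrist'); c['world_from_camera']=z['T']; P=cloud(c,z['d']); im=z['im']
m=np.zeros((420,560),bool); m[120:175,240:275]=1; m&=(P[...,2]>.136)
v,u=np.nonzero(m); print('fin px',u.min(),u.max(),v.min(),v.max(),m.sum(),P[m].mean(0))
print(cv2.minAreaRect(plane(c,np.c_[u,v],.143)[:,:2].astype(np.float32)))
m=np.zeros((420,560),bool); m[198:216,280:390]=1; m&=(abs(P[...,2]-.083)<.012)
v,u=np.nonzero(m); print('handle',u.min(),u.max(),v.min(),v.max())
print(cv2.minAreaRect(plane(c,np.c_[u,v],.083)[:,:2].astype(np.float32)))
m=abs(P[...,2]-.110)<.004; v,u=np.nonzero(m)
for vv in (60,80,100,110): a=np.nonzero(m[vv,150:530])[0]+150; p=plane(c,[[a.min(),vv],[a.max(),vv]],.110); print(vv,p[:,:2].ravel(),np.linalg.norm(p[0]-p[1]))
print(P[170:200:2,340])
g=cv2.cvtColor(im,cv2.COLOR_RGB2GRAY); print(g[140:186,222]); 
E
```

```text
fin px 249 261 138 165 349 [ 0.6727 -0.1169  0.1434]
((0.6723160743713379, -0.11650925874710083), (0.011365080252289772, 0.02538314461708069), 71.20257568359375)
handle 283 383 198 210
((0.58137047290802, -0.17900905013084412), (0.118902787566185, 0.014696844853460789), 71.8829116821289)
60 [ 0.7748 -0.0793  0.6793 -0.3733] 0.3091039521048295
80 [ 0.7571 -0.0743  0.6613 -0.3688] 0.3097040134354235
100 [ 0.7392 -0.0681  0.6435 -0.3622] 0.3093174206749097
110 [ 0.7299 -0.0654  0.6343 -0.3589] 0.30862293958012577
[[ 0.623  -0.1937  0.1068]
 [ 0.6206 -0.1933  0.1055]
 [ 0.6186 -0.1926  0.1061]
 [ 0.6168 -0.1919  0.1073]
 [ 0.6147 -0.1913  0.1075]
 [ 0.6125 -0.1908  0.1071]
 [ 0.5842 -0.2049  0.0004]
 [ 0.5817 -0.204   0.0014]
 [ 0.5788 -0.2032  0.0012]
 [ 0.5759 -0.2025  0.001 ]
 [ 0.5728 -0.2019 -0.0001]
 [ 0.5703 -0.201   0.001 ]
 [ 0.5674 -0.2002  0.0009]
 [ 0.565  -0.1993  0.0026]
 [ 0.5616 -0.1987  0.0006]]
[111 113 112 112 112 114 115 115 113 113 112 114 113 110 113 113 112 112
 112 112 110 112 113 113 112 114 117 116 116 116 129 171 168 165 164 166
 166 167 166 169 166 147 134 134 137 140]
```

```bash
python3 -m inch '[{"dx":0.86,"dy":0.13,"dz":-1,"yaw":0,"fingers":0},{"dx":0.86,"dy":0.13,"dz":-2,"yaw":0,"fingers":0},{"dx":0.86,"dy":0.13,"dz":-3,"yaw":0,"fingers":0},{"dx":0.86,"dy":0.13,"dz":-3.3,"yaw":0,"fingers":0},{"dx":0.86,"dy":0.13,"dz":-3.58,"yaw":0,"fingers":0},{"dx":0.86,"dy":0.13,"dz":-3.58,"yaw":0,"fingers":0},{"dx":0.86,"dy":0.13,"dz":-3.58,"yaw":0,"fingers":-0.8},{"dx":0.86,"dy":0.13,"dz":-3.58,"yaw":0,"fingers":-1},{"dx":0.86,"dy":0.13,"dz":-3.58,"yaw":0,"fingers":-1},{"dx":0.86,"dy":0.13,"dz":-3.58,"yaw":0,"fingers":-1},{"dx":0.86,"dy":0.13,"dz":-3.58,"yaw":0,"fingers":-1},{"dx":0.86,"dy":0.13,"dz":-3.58,"yaw":0,"fingers":-1}]' 30
```

```text
clock: 4.08
eef_pos: [0.6734, -0.1166, 0.1241]
tcp_rot: [0.988, -0.157, 0.001, -0.0]
force: [-1.9, -1.0, 5.9]
grip_width: 0.0112
grip_force: 33.8
```

```bash
python3 -m inch '[{"dx":0.05,"dy":0.15,"dz":0,"yaw":0,"fingers":-1},{"dx":0.1,"dy":0.31,"dz":0,"yaw":0,"fingers":-1},{"dx":0.15,"dy":0.46,"dz":0,"yaw":0,"fingers":-1},{"dx":0.2,"dy":0.61,"dz":0,"yaw":0,"fingers":-1},{"dx":0.23,"dy":0.72,"dz":0,"yaw":0,"fingers":-1},{"dx":0.25,"dy":0.77,"dz":0,"yaw":0,"fingers":-1},{"dx":0.26,"dy":0.8,"dz":0,"yaw":0,"fingers":-1},{"dx":0.26,"dy":0.8,"dz":0,"yaw":0,"fingers":-1}]'
```

```text
clock: 5.08
eef_pos: [0.6847, -0.0821, 0.1241]
tcp_rot: [0.987, -0.158, 0.0, 0.003]
force: [-3.4, -6.9, 7.5]
grip_width: 0.0114
grip_force: 34.1
```

```bash
python3 -m inch '[{"dx":0.02,"dy":0.06,"dz":0,"yaw":0,"fingers":-1},{"dx":0.04,"dy":0.12,"dz":0,"yaw":0,"fingers":-1},{"dx":0.05,"dy":0.15,"dz":0,"yaw":0,"fingers":-1},{"dx":0.05,"dy":0.15,"dz":0,"yaw":0,"fingers":-1},{"dx":0.05,"dy":0.15,"dz":0,"yaw":0,"fingers":-1}]'
```

```text
clock: 5.7
eef_pos: [0.6848, -0.082, 0.1241]
tcp_rot: [0.987, -0.16, -0.001, 0.007]
force: [-5.9, -14.6, 9.4]
grip_width: 0.0115
grip_force: 35.2
```

```bash
python3 -m inch '[{"dx":-0.05,"dy":-0.15,"dz":0,"yaw":0,"fingers":-0.4},{"dx":-0.05,"dy":-0.15,"dz":0,"yaw":0,"fingers":0},{"dx":-0.05,"dy":-0.15,"dz":0,"yaw":0,"fingers":0},{"dx":-0.05,"dy":-0.15,"dz":1,"yaw":0,"fingers":0},{"dx":-0.5,"dy":-0.3,"dz":2,"yaw":0,"fingers":0},{"dx":-1,"dy":-0.5,"dz":3,"yaw":0,"fingers":0},{"dx":-1,"dy":-0.8,"dz":3.5,"yaw":0,"fingers":0},{"dx":-1,"dy":-0.8,"dz":3.5,"yaw":0,"fingers":0},{"dx":-1,"dy":-0.8,"dz":3.5,"yaw":0,"fingers":0}]'
python3 - <<'E'
from h import *
im,d,c=snap('wrist'); save(im,'w3.png'); np.savez('w3.npz',im=im,d=d,T=c['world_from_camera'])
s=bot.sense(); print(s['eef_pos'],s['force'])
P=cloud(c,d); m=(P[...,2]>.136)&(P[...,2]<.16)&(P[...,0]>.64); v,u=np.nonzero(m); print(u.min(),u.max(),v.min(),v.max(),m.sum())
print(cv2.minAreaRect(plane(c,np.c_[u,v],.143)[:,:2].astype(np.float32)))
big=cv2.resize(im[100:240,180:400],None,fx=3,fy=3); save(big,'w3c.png')
E
```

```text
clock: 6.82
eef_pos: [0.6375, -0.107, 0.296]
tcp_rot: [0.988, -0.156, -0.001, -0.001]
force: [0.1, 0.3, -0.8]
grip_width: 0.0425
grip_force: 0.0
[ 0.63721499 -0.10691658  0.29545589] [ 0.00598039 -0.16723523 -0.52768364]
228 242 140 168 369
((0.6842347383499146, -0.08209431171417236), (0.01241437066346407, 0.02590232342481613), 72.44011688232422)
```

View pics/w3c.png

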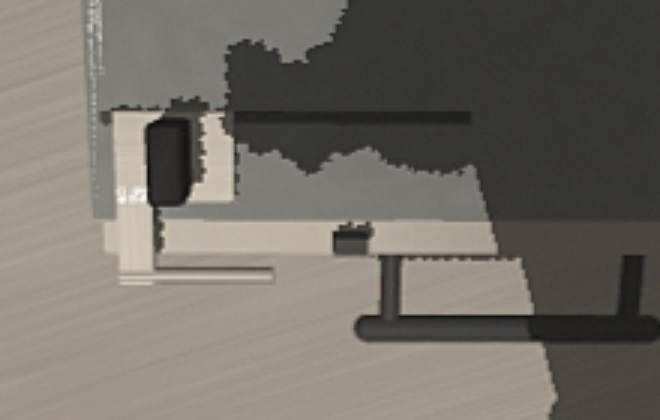

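The crop shows the fin at about (236,154) full-frame, the rod clear of the lug (full-frame about (297,180)), and only a sliver of slot left of the plate. Measured travel is 36 mm of 40, so I'll push harder to be sure it is at the stop.

```bash
python3 -m inch '[{"dx":0.95,"dy":0.5,"dz":-1,"yaw":0,"fingers":0},{"dx":0.95,"dy":0.5,"dz":-2,"yaw":0,"fingers":0},{"dx":0.95,"dy":0.5,"dz":-3,"yaw":0,"fingers":0},{"dx":0.95,"dy":0.5,"dz":-3.45,"yaw":0,"fingers":0},{"dx":0.95,"dy":0.5,"dz":-3.45,"yaw":0,"fingers":-0.7},{"dx":0.95,"dy":0.5,"dz":-3.45,"yaw":0,"fingers":-1},{"dx":0.95,"dy":0.5,"dz":-3.45,"yaw":0,"fingers":-1},{"dx":0.95,"dy":0.5,"dz":-3.45,"yaw":0,"fingers":-1},{"dx":1,"dy":0.66,"dz":-3.45,"yaw":0,"fingers":-1},{"dx":1.02,"dy":0.72,"dz":-3.45,"yaw":0,"fingers":-1},{"dx":1.05,"dy":0.8,"dz":-3.45,"yaw":0,"fingers":-1},{"dx":1.07,"dy":0.87,"dz":-3.45,"yaw":0,"fingers":-1},{"dx":1.07,"dy":0.87,"dz":-3.45,"yaw":0,"fingers":-1}]' 60
```

```text
clock: 8.5
eef_pos: [0.6855, -0.0822, 0.1244]
tcp_rot: [0.987, -0.161, -0.003, 0.01]
force: [-5.9, -20.5, -5.6]
grip_width: 0.0106
grip_force: 62.8
```

```bash
python3 -m inch '[{"dx":0.06,"dy":0.2,"dz":0,"yaw":0,"fingers":-1},{"dx":0.1,"dy":0.3,"dz":0,"yaw":0,"fingers":-1},{"dx":0.12,"dy":0.38,"dz":0,"yaw":0,"fingers":-1},{"dx":0.12,"dy":0.38,"dz":0,"yaw":0,"fingers":-1}]' 60; python3 -m inch '[{"dx":-0.2,"dy":-0.55,"dz":0,"yaw":0,"fingers":-1},{"dx":-0.25,"dy":-0.7,"dz":0,"yaw":0,"fingers":-1},{"dx":-0.25,"dy":-0.7,"dz":0,"yaw":0,"fingers":-1}]'
```

```text
clock: 9.0
eef_pos: [0.6856, -0.0819, 0.1243]
tcp_rot: [0.986, -0.166, -0.007, 0.021]
force: [-15.1, -41.3, -2.8]
grip_width: 0.0106
grip_force: 68.9
clock: 9.38
eef_pos: [0.6854, -0.0824, 0.1245]
tcp_rot: [0.988, -0.157, 0.001, 0.001]
force: [2.1, -8.5, -15.0]
grip_width: 0.0107
grip_force: 61.4
```

```bash
python3 -m inch '[{"dx":0,"dy":0,"dz":0,"yaw":0,"fingers":-0.3},{"dx":0,"dy":0,"dz":0,"yaw":0,"fingers":0},{"dx":0,"dy":0,"dz":0.3,"yaw":0,"fingers":0},{"dx":0,"dy":0,"dz":1,"yaw":0,"fingers":-0.41},{"dx":-1,"dy":-1,"dz":1.5,"yaw":1,"fingers":-0.41},{"dx":-2,"dy":-2,"dz":1.5,"yaw":2,"fingers":-0.41},{"dx":-2,"dy":-2,"dz":1.5,"yaw":9,"fingers":-0.41},{"dx":-2,"dy":-2,"dz":1.5,"yaw":9,"fingers":-0.41},{"dx":-2,"dy":-2,"dz":1.5,"yaw":9,"fingers":-0.41},{"dx":-2,"dy":-2,"dz":1.5,"yaw":9,"fingers":-0.41},{"dx":-2,"dy":-2,"dz":1.5,"yaw":9,"fingers":-0.41},{"dx":-2,"dy":-2,"dz":1.5,"yaw":9,"fingers":-0.41},{"dx":-2,"dy":-2,"dz":1.5,"yaw":9,"fingers":-0.41},{"dx":-2,"dy":-2,"dz":1.5,"yaw":9,"fingers":-0.41},{"dx":-2,"dy":-2,"dz":1.5,"yaw":9,"fingers":-0.41},{"dx":-2,"dy":-2,"dz":1.5,"yaw":9,"fingers":-0.41}]' 60
python3 - <<'E'
from h import *
s=bot.sense(); e=s['eef_pos']; print(e,s['tcp_rot'],s['grip_width'],(np.array([.5814,-.179,.066])-e)/.05)
E
```

```text
clock: 11.38
eef_pos: [0.585, -0.1812, 0.2002]
tcp_rot: [0.81, 0.587, 0.0, 0.0]
force: [0.0, 0.3, 0.5]
grip_width: 0.0252
grip_force: 0.0
[ 0.58496048 -0.18122548  0.20024237] [8.09502171e-01 5.87116787e-01 1.98337424e-05 3.36541182e-04] 0.02519411032494742 [-0.07120954  0.04450966 -2.68484744]
```

```bash
python3 -m inch '[{"dx":-0.1,"dy":0.05,"dz":-1,"yaw":0,"fingers":-0.41},{"dx":-0.1,"dy":0.05,"dz":-2,"yaw":0,"fingers":-0.41},{"dx":-0.1,"dy":0.05,"dz":-2.4,"yaw":0,"fingers":-0.41},{"dx":-0.1,"dy":0.05,"dz":-2.68,"yaw":0,"fingers":-0.41},{"dx":-0.1,"dy":0.05,"dz":-2.68,"yaw":0,"fingers":-0.41},{"dx":-0.1,"dy":0.05,"dz":-2.68,"yaw":0,"fingers":-0.8},{"dx":-0.1,"dy":0.05,"dz":-2.68,"yaw":0,"fingers":-1},{"dx":-0.1,"dy":0.05,"dz":-2.68,"yaw":0,"fingers":-1},{"dx":-0.1,"dy":0.05,"dz":-2.68,"yaw":0,"fingers":-1},{"dx":-0.1,"dy":0.05,"dz":-2.68,"yaw":0,"fingers":-1}]' 60
```

```text
clock: 12.62
eef_pos: [0.5787, -0.1783, 0.0668]
tcp_rot: [0.809, 0.587, -0.001, -0.001]
force: [-4.6, 2.5, 6.2]
grip_width: 0.0085
grip_force: 58.8
```

```bash
python3 -m inch '[{"dx":-0.2,"dy":0.065,"dz":0,"yaw":0,"fingers":-1},{"dx":-0.5,"dy":0.163,"dz":0,"yaw":0,"fingers":-1},{"dx":-0.8,"dy":0.26,"dz":0,"yaw":0,"fingers":-1},{"dx":-1.1,"dy":0.36,"dz":0,"yaw":0,"fingers":-1},{"dx":-1.4,"dy":0.456,"dz":0,"yaw":0,"fingers":-1},{"dx":-1.7,"dy":0.554,"dz":0,"yaw":0,"fingers":-1},{"dx":-2,"dy":0.65,"dz":0,"yaw":0,"fingers":-1},{"dx":-2.25,"dy":0.733,"dz":0,"yaw":0,"fingers":-1},{"dx":-2.5,"dy":0.815,"dz":0,"yaw":0,"fingers":-1},{"dx":-2.65,"dy":0.863,"dz":0,"yaw":0,"fingers":-1},{"dx":-2.75,"dy":0.9,"dz":0,"yaw":0,"fingers":-1},{"dx":-2.85,"dy":0.93,"dz":0,"yaw":0,"fingers":-1},{"dx":-2.85,"dy":0.93,"dz":0,"yaw":0,"fingers":-1},{"dx":-2.85,"dy":0.93,"dz":0,"yaw":0,"fingers":-1}]' 60
```

```text
clock: 14.38
eef_pos: [0.4456, -0.1346, 0.0668]
tcp_rot: [0.81, 0.587, 0.006, 0.006]
force: [13.0, -7.6, -8.4]
grip_width: 0.0085
grip_force: 59.0
```

```bash
python3 -m inch '[{"dx":0.15,"dy":-0.05,"dz":0,"yaw":0,"fingers":-0.6},{"dx":0.15,"dy":-0.05,"dz":0,"yaw":0,"fingers":-0.41},{"dx":0.15,"dy":-0.05,"dz":0,"yaw":0,"fingers":-0.41},{"dx":0.15,"dy":-0.05,"dz":1,"yaw":0,"fingers":-0.41},{"dx":0.15,"dy":-0.05,"dz":2,"yaw":0,"fingers":0},{"dx":1.1,"dy":7.5,"dz":4.3,"yaw":0,"fingers":0},{"dx":1.1,"dy":7.5,"dz":4.3,"yaw":0,"fingers":0.3},{"dx":1.1,"dy":7.5,"dz":4.3,"yaw":0,"fingers":0.3},{"dx":1.1,"dy":7.5,"dz":4.3,"yaw":0,"fingers":0.3},{"dx":1.1,"dy":7.5,"dz":4.3,"yaw":0,"fingers":0.3},{"dx":1.1,"dy":7.5,"dz":4.3,"yaw":0,"fingers":0.3},{"dx":1.1,"dy":7.5,"dz":4.3,"yaw":0,"fingers":0.3},{"dx":1.1,"dy":7.5,"dz":4.3,"yaw":0,"fingers":0.3},{"dx":1.1,"dy":7.5,"dz":4.3,"yaw":0,"fingers":0.3},{"dx":1.1,"dy":7.5,"dz":4.3,"yaw":0,"fingers":0.3},{"dx":1.1,"dy":7.5,"dz":4.3,"yaw":0,"fingers":0.3},{"dx":1.1,"dy":7.5,"dz":4.3,"yaw":0,"fingers":0.3},{"dx":1.1,"dy":7.5,"dz":4.3,"yaw":0,"fingers":0.3}]' 60
cat > look.py <<'E'
import sys
from h import *
np.set_printoptions(precision=4,suppress=True)
im,d,c=snap('wrist'); save(im,sys.argv[1]+'.png'); np.savez(sys.argv[1]+'.npz',im=im,d=d,T=c['world_from_camera'])
s=bot.sense(); th=np.degrees(2*np.arctan2(s['tcp_rot'][1],s['tcp_rot'][0])); print(s['eef_pos'],'close dir',round(th-90,1))
for o in brass(im,c,d):
    if o['n']>300: print(o['uv'],o['c'],o['mean'],o['size'].round(0),round(o['ang'],1),o['n'],round(o['top'],4))
E
python3 look.py w4
```

```text
clock: 16.62
eef_pos: [0.4923, 0.2425, 0.2808]
tcp_rot: [0.809, 0.587, -0.0, 0.0]
force: [-0.3, 0.1, -1.0]
grip_width: 0.0556
grip_force: 0.0
[0.4923 0.2426 0.2808] close dir -18.1
[467.  70.] [0.7361 0.2862] [0.737  0.2898] [152.  28.] 75.5 3464 0.0431
[333.  63.] [0.5987 0.3459] [0.5987 0.3463] [40. 34.] 38.5 826 0.0248
[212.  88.] [0.4555 0.3641] [0.4548 0.3645] [39. 34.] 154.1 734 0.0249
[289. 152.] [0.5184 0.2638] [0.5185 0.2643] [49. 27.] 98.1 824 0.0283
[384. 149.] [0.6323 0.231 ] [0.6328 0.2314] [41. 34.] 166.3 716 0.0249
[227. 215.] [0.4174 0.2122] [0.4175 0.2121] [52. 29.] 90.1 755 0.0281
```

View pics/w4.png

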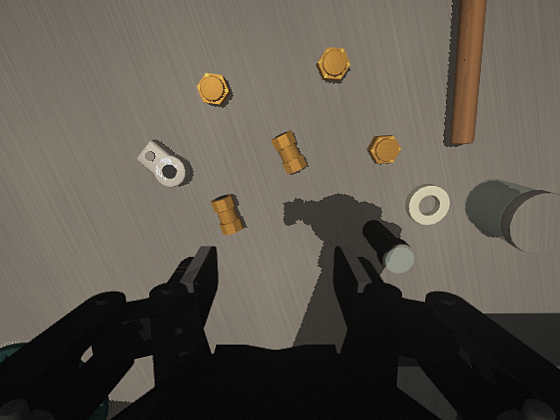

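The wrist view shows caps at (333,63), (212,88) and (384,149), couplings at (289,152) and (227,215), the torch top at (398,258) and the pipe slice at (162,163). I'll take the middle coupling first.

```bash
python3 -m inch '[{"dx":0.52,"dy":0.43,"dz":-1,"yaw":2.62,"fingers":0.3},{"dx":0.52,"dy":0.43,"dz":-2,"yaw":2.62,"fingers":0.3},{"dx":0.52,"dy":0.43,"dz":-3,"yaw":2.62,"fingers":0.3},{"dx":0.52,"dy":0.43,"dz":-4,"yaw":2.62,"fingers":0.3},{"dx":0.52,"dy":0.43,"dz":-4.8,"yaw":2.62,"fingers":0.3},{"dx":0.52,"dy":0.43,"dz":-5.3,"yaw":2.62,"fingers":0.3},{"dx":0.52,"dy":0.43,"dz":-5.5,"yaw":2.62,"fingers":0.3},{"dx":0.52,"dy":0.43,"dz":-5.5,"yaw":2.62,"fingers":-0.2},{"dx":0.52,"dy":0.43,"dz":-5.5,"yaw":2.62,"fingers":-0.7},{"dx":0.52,"dy":0.43,"dz":-5.5,"yaw":2.62,"fingers":-1},{"dx":0.52,"dy":0.43,"dz":-5.5,"yaw":2.62,"fingers":-1},{"dx":0.52,"dy":0.43,"dz":-5.5,"yaw":2.62,"fingers":-1},{"dx":0.52,"dy":0.43,"dz":-5,"yaw":2.62,"fingers":-1},{"dx":0.52,"dy":0.43,"dz":-4,"yaw":2.62,"fingers":-1},{"dx":0.52,"dy":0.43,"dz":-3,"yaw":2.62,"fingers":-1},{"dx":0.52,"dy":0.43,"dz":-2.5,"yaw":2.62,"fingers":-1},{"dx":0.52,"dy":0.43,"dz":-2.5,"yaw":2.62,"fingers":-1}]' 60
```

```text
clock: 18.8
eef_pos: [0.5195, 0.2648, 0.1577]
tcp_rot: [0.655, 0.755, 0.002, 0.001]
force: [-1.1, -0.8, -1.6]
grip_width: 0.0265
grip_force: 59.8
```

```bash
python3 -m inch '[{"dx":0,"dy":-1,"dz":0,"yaw":0.6,"fingers":-1},{"dx":0.4,"dy":-2,"dz":0.2,"yaw":1.4,"fingers":-1},{"dx":0.8,"dy":-3,"dz":0.2,"yaw":2.2,"fingers":-1},{"dx":1.1,"dy":-4,"dz":0.2,"yaw":3,"fingers":-1},{"dx":1.4,"dy":-5,"dz":0.2,"yaw":3.8,"fingers":-1},{"dx":1.6,"dy":-6,"dz":0.2,"yaw":4.6,"fingers":-1},{"dx":1.79,"dy":-7,"dz":0.2,"yaw":5.4,"fingers":-1},{"dx":1.79,"dy":-7.4,"dz":0.2,"yaw":6.2,"fingers":-1},{"dx":1.79,"dy":-7.58,"dz":0,"yaw":6.38,"fingers":-1},{"dx":1.79,"dy":-7.58,"dz":0,"yaw":6.38,"fingers":-1},{"dx":1.79,"dy":-7.58,"dz":0,"yaw":6.38,"fingers":-1}]' 60
python3 - <<'E'
from h import *
im,d,c=snap('wrist'); save(im,'w5.png')
E
```

```text
clock: 20.18
eef_pos: [0.6075, -0.1126, 0.1555]
tcp_rot: [0.156, 0.988, 0.001, -0.0]
force: [1.0, -0.1, -0.9]
grip_width: 0.0265
grip_force: 59.8
```

View pics/w5.png

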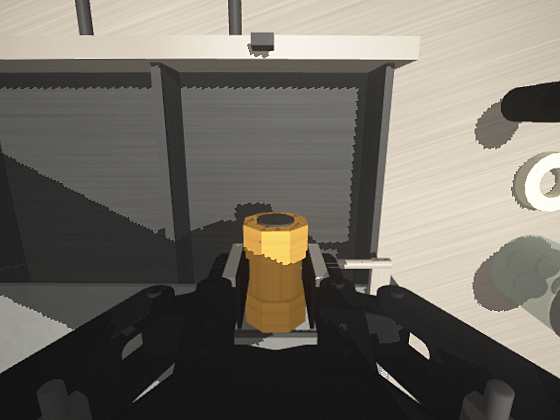

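The wrist view, seen from the drawer's front side, shows the left bay at columns 180–390 with the coupling centred over it. The lock rod juts over the bay's rear at about (365,263), so I'll place further forward.

```bash
python3 -m inch '[{"dx":-0.7,"dy":0.12,"dz":0,"yaw":0,"fingers":-1},{"dx":-1.29,"dy":0.23,"dz":0,"yaw":0,"fingers":-1},{"dx":-1.29,"dy":0.23,"dz":-0.5,"yaw":0,"fingers":-1},{"dx":-1.29,"dy":0.23,"dz":-1.1,"yaw":0,"fingers":-1},{"dx":-1.29,"dy":0.23,"dz":-1.6,"yaw":0,"fingers":-1},{"dx":-1.29,"dy":0.23,"dz":-1.87,"yaw":0,"fingers":-1},{"dx":-1.29,"dy":0.23,"dz":-1.87,"yaw":0,"fingers":-1},{"dx":-1.29,"dy":0.23,"dz":-1.87,"yaw":0,"fingers":-0.3},{"dx":-1.29,"dy":0.23,"dz":-1.87,"yaw":0,"fingers":-0.06},{"dx":-1.29,"dy":0.23,"dz":-1.87,"yaw":0,"fingers":-0.06}]' 60
python3 -m inch '[{"dx":0,"dy":0,"dz":1,"yaw":0,"fingers":-0.06},{"dx":0,"dy":0,"dz":2,"yaw":0,"fingers":0},{"dx":-0.3,"dy":1,"dz":2.8,"yaw":-0.8,"fingers":0.3},{"dx":-0.6,"dy":2,"dz":3.2,"yaw":-1.8,"fingers":0.3},{"dx":-0.9,"dy":3,"dz":3.2,"yaw":-2.8,"fingers":0.3},{"dx":-1.2,"dy":4,"dz":3.2,"yaw":-3.8,"fingers":0.3},{"dx":-1.4,"dy":5,"dz":3.2,"yaw":-4.8,"fingers":0.3},{"dx":-1.6,"dy":5.5,"dz":3.2,"yaw":-5.8,"fingers":0.3},{"dx":-1.6,"dy":5.5,"dz":3.2,"yaw":-6.8,"fingers":0.3},{"dx":-1.6,"dy":5.5,"dz":3.2,"yaw":-7.2,"fingers":0.3},{"dx":-1.6,"dy":5.5,"dz":3.2,"yaw":-7.2,"fingers":0.3},{"dx":-1.6,"dy":5.5,"dz":3.2,"yaw":-7.2,"fingers":0.3}]' 60
python3 look.py w6
```

```text
clock: 21.48
eef_pos: [0.5435, -0.1033, 0.0626]
tcp_rot: [0.157, 0.988, 0.0, 0.0]
force: [0.1, 0.6, 0.7]
grip_width: 0.0399
grip_force: 0.0
clock: 22.98
eef_pos: [0.4632, 0.1716, 0.2224]
tcp_rot: [0.707, 0.707, 0.0, 0.0]
force: [-0.3, -0.4, -1.2]
grip_width: 0.0556
grip_force: 0.0
[0.4633 0.1716 0.2223] close dir -0.0
[411.  13.] [0.5959 0.3361] [0.5952 0.3391] [40. 28.] 0.4 984 0.0249
[540. 103.] [0.7283 0.2638] [0.7244 0.2546] [109.  30.] 75.6 2589 0.0429
[433. 129.] [0.6298 0.2297] [0.6302 0.2296] [44. 34.] 166.7 1072 0.0249
[229. 147.] [0.4161 0.21  ] [0.4162 0.2108] [48. 28.] 89.9 1152 0.0283
```

```bash
python3 -m inch '[{"dx":-0.93,"dy":0.79,"dz":-0.5,"yaw":0,"fingers":0.3},{"dx":-0.93,"dy":0.79,"dz":-1.5,"yaw":0,"fingers":0.3},{"dx":-0.93,"dy":0.79,"dz":-2.5,"yaw":0,"fingers":0.3},{"dx":-0.93,"dy":0.79,"dz":-3.4,"yaw":0,"fingers":0.3},{"dx":-0.93,"dy":0.79,"dz":-4.1,"yaw":0,"fingers":0.3},{"dx":-0.93,"dy":0.79,"dz":-4.35,"yaw":0,"fingers":0.3},{"dx":-0.93,"dy":0.79,"dz":-4.35,"yaw":0,"fingers":-0.2},{"dx":-0.93,"dy":0.79,"dz":-4.35,"yaw":0,"fingers":-0.7},{"dx":-0.93,"dy":0.79,"dz":-4.35,"yaw":0,"fingers":-1},{"dx":-0.93,"dy":0.79,"dz":-4.35,"yaw":0,"fingers":-1},{"dx":-0.93,"dy":0.79,"dz":-4.35,"yaw":0,"fingers":-1},{"dx":-0.93,"dy":0.79,"dz":-4,"yaw":0,"fingers":-1},{"dx":-0.93,"dy":0.79,"dz":-3,"yaw":0,"fingers":-1},{"dx":-0.93,"dy":0.79,"dz":-2,"yaw":0,"fingers":-1},{"dx":-0.93,"dy":0.79,"dz":-1.2,"yaw":0,"fingers":-1},{"dx":-0.93,"dy":0.79,"dz":-1.2,"yaw":0,"fingers":-1}]' 60
```

```text
clock: 25.02
eef_pos: [0.4185, 0.2121, 0.165]
tcp_rot: [0.708, 0.706, 0.003, 0.001]
force: [0.4, -1.2, -1.2]
grip_width: 0.0264
grip_force: 59.5
```

```bash
python3 -m inch '[{"dx":0.6,"dy":-0.8,"dz":0,"yaw":0.6,"fingers":-1},{"dx":1.2,"dy":-1.6,"dz":0,"yaw":1.4,"fingers":-1},{"dx":1.7,"dy":-2.4,"dz":0,"yaw":2.2,"fingers":-1},{"dx":2.2,"dy":-3.2,"dz":0,"yaw":3,"fingers":-1},{"dx":2.6,"dy":-4,"dz":0,"yaw":3.8,"fingers":-1},{"dx":3,"dy":-4.8,"dz":0,"yaw":4.6,"fingers":-1},{"dx":3.3,"dy":-5.6,"dz":0,"yaw":5.4,"fingers":-1},{"dx":3.53,"dy":-6.3,"dz":0,"yaw":6.2,"fingers":-1},{"dx":3.53,"dy":-6.61,"dz":0,"yaw":7.2,"fingers":-1},{"dx":3.53,"dy":-6.61,"dz":0,"yaw":7.2,"fingers":-1},{"dx":3.53,"dy":-6.61,"dz":0,"yaw":7.2,"fingers":-1}]' 60
python3 - <<'E'
from h import *
im,d,c=snap('wrist'); save(im,'w7.png')
E
```

```text
clock: 26.4
eef_pos: [0.5925, -0.1179, 0.1615]
tcp_rot: [0.157, 0.988, 0.0, -0.001]
force: [-0.6, 0.3, -1.2]
grip_width: 0.0265
grip_force: 59.5
```

View pics/w7.png

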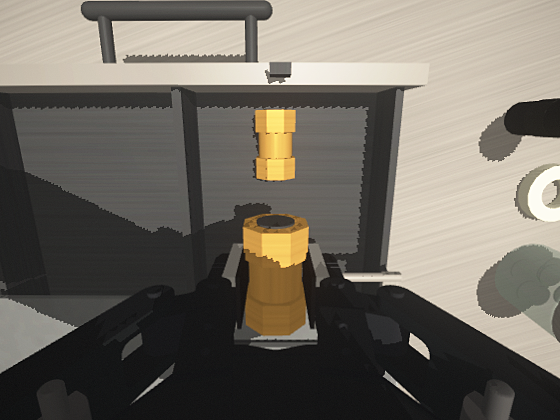

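The first coupling lies well inside the left bay at (275,145). The second hangs at (275,270) and the rod at (370,277) is clear of it, so I'm lowering.

```bash
python3 -m inch '[{"dx":0.03,"dy":-0.01,"dz":-0.5,"yaw":0,"fingers":-1},{"dx":0.03,"dy":-0.01,"dz":-1.1,"yaw":0,"fingers":-1},{"dx":0.03,"dy":-0.01,"dz":-1.7,"yaw":0,"fingers":-1},{"dx":0.03,"dy":-0.01,"dz":-1.98,"yaw":0,"fingers":-1},{"dx":0.03,"dy":-0.01,"dz":-1.98,"yaw":0,"fingers":-1},{"dx":0.03,"dy":-0.01,"dz":-1.98,"yaw":0,"fingers":-0.3},{"dx":0.03,"dy":-0.01,"dz":-1.98,"yaw":0,"fingers":-0.06},{"dx":0.03,"dy":-0.01,"dz":-1.98,"yaw":0,"fingers":-0.06}]' 60
python3 -m inch '[{"dx":0,"dy":0,"dz":1,"yaw":0,"fingers":-0.06},{"dx":0,"dy":0,"dz":2,"yaw":0,"fingers":0},{"dx":-0.3,"dy":1,"dz":3,"yaw":-0.8,"fingers":0.4},{"dx":-0.6,"dy":2,"dz":4,"yaw":-1.8,"fingers":0.4},{"dx":-1.2,"dy":3,"dz":4,"yaw":-2.8,"fingers":0.4},{"dx":-1.4,"dy":4,"dz":4,"yaw":-3.8,"fingers":0.4},{"dx":-1.6,"dy":5,"dz":4,"yaw":-4.8,"fingers":0.4},{"dx":-1.6,"dy":6,"dz":4,"yaw":-5.8,"fingers":0.4},{"dx":-1.6,"dy":7,"dz":4,"yaw":-6.4,"fingers":0.4},{"dx":-1.6,"dy":7.5,"dz":4,"yaw":-6.4,"fingers":0.4},{"dx":-1.6,"dy":7.5,"dz":4,"yaw":-6.4,"fingers":0.4},{"dx":-1.6,"dy":7.5,"dz":4,"yaw":-6.4,"fingers":0.4}]' 60
python3 look.py w8
```

```text
clock: 27.45
eef_pos: [0.5952, -0.1199, 0.0639]
tcp_rot: [0.157, 0.988, -0.0, 0.001]
force: [-0.3, -0.1, 0.6]
grip_width: 0.0402
grip_force: 0.0
clock: 28.95
eef_pos: [0.5148, 0.2536, 0.263]
tcp_rot: [0.657, 0.754, -0.001, 0.0]
force: [-0.3, 0.1, 0.0]
grip_width: 0.0601
grip_force: 0.0
[0.515  0.2531 0.263 ] close dir 7.8
[235.  72.] [0.455  0.3651] [0.4547 0.365 ] [38. 34.] 95.3 817 0.0249
[477. 157.] [0.7402 0.3058] [0.7414 0.3096] [192.  28.] 75.7 3944 0.0432
[357. 107.] [0.5981 0.3463] [0.5982 0.347 ] [39. 34.] 37.7 806 0.025
[365. 206.] [0.6321 0.2316] [0.6323 0.232 ] [42. 35.] 165.7 704 0.0248
```

```bash
python3 -m inch '[{"dx":0.8,"dy":0.9,"dz":0,"yaw":0,"fingers":0.4},{"dx":1.66,"dy":1.87,"dz":-0.6,"yaw":0,"fingers":0.4},{"dx":1.66,"dy":1.87,"dz":-1.6,"yaw":0,"fingers":0.4},{"dx":1.66,"dy":1.87,"dz":-2.6,"yaw":0,"fingers":0.4},{"dx":1.66,"dy":1.87,"dz":-3.6,"yaw":0,"fingers":0.4},{"dx":1.66,"dy":1.87,"dz":-4.5,"yaw":0,"fingers":0.4},{"dx":1.66,"dy":1.87,"dz":-5,"yaw":0,"fingers":0.4},{"dx":1.66,"dy":1.87,"dz":-5.2,"yaw":0,"fingers":0.4},{"dx":1.66,"dy":1.87,"dz":-5.2,"yaw":0,"fingers":0},{"dx":1.66,"dy":1.87,"dz":-5.2,"yaw":0,"fingers":-0.6},{"dx":1.66,"dy":1.87,"dz":-5.2,"yaw":0,"fingers":-1},{"dx":1.66,"dy":1.87,"dz":-5.2,"yaw":0,"fingers":-1},{"dx":1.66,"dy":1.87,"dz":-5.2,"yaw":0,"fingers":-1},{"dx":1.66,"dy":1.87,"dz":-5,"yaw":0,"fingers":-1},{"dx":1.66,"dy":1.87,"dz":-4,"yaw":0,"fingers":-1},{"dx":1.66,"dy":1.87,"dz":-3,"yaw":0,"fingers":-1},{"dx":1.66,"dy":1.87,"dz":-2,"yaw":0,"fingers":-1},{"dx":1.66,"dy":1.87,"dz":-2,"yaw":0,"fingers":-1}]' 60
```

```text
clock: 31.25
eef_pos: [0.5999, 0.3512, 0.1687]
tcp_rot: [0.656, 0.754, 0.005, 0.001]
force: [0.0, 0.4, -1.1]
grip_width: 0.0326
grip_force: 60.5
```

```bash
python3 -m inch '[{"dx":-0.2,"dy":-0.9,"dz":0,"yaw":0.4,"fingers":-1},{"dx":-0.4,"dy":-1.9,"dz":0,"yaw":1,"fingers":-1},{"dx":-0.6,"dy":-2.9,"dz":0,"yaw":1.6,"fingers":-1},{"dx":-0.8,"dy":-3.9,"dz":0,"yaw":2.2,"fingers":-1},{"dx":-0.9,"dy":-4.9,"dz":0,"yaw":2.8,"fingers":-1},{"dx":-1,"dy":-5.9,"dz":0,"yaw":3.4,"fingers":-1},{"dx":-1.2,"dy":-6.9,"dz":0,"yaw":4,"fingers":-1},{"dx":-1.4,"dy":-7.9,"dz":0,"yaw":4.6,"fingers":-1},{"dx":-1.6,"dy":-8.9,"dz":0,"yaw":5.2,"fingers":-1},{"dx":-1.8,"dy":-9.9,"dz":0,"yaw":5.8,"fingers":-1},{"dx":-2,"dy":-10.8,"dz":0,"yaw":6.4,"fingers":-1},{"dx":-2.15,"dy":-11.3,"dz":0,"yaw":6.4,"fingers":-1},{"dx":-2.15,"dy":-11.5,"dz":0,"yaw":6.4,"fingers":-1},{"dx":-2.15,"dy":-11.5,"dz":0,"yaw":6.4,"fingers":-1},{"dx":-2.15,"dy":-11.5,"dz":0,"yaw":6.4,"fingers":-1}]' 60
python3 - <<'E'
from h import *
s=bot.sense(); print((np.array([.4935,-.2246,.061])-s['eef_pos'])/.05)
E
```

```text
clock: 33.12
eef_pos: [0.4908, -0.2244, 0.1635]
tcp_rot: [0.156, 0.988, 0.0, 0.0]
force: [0.2, 0.5, -0.6]
grip_width: 0.0326
grip_force: 60.4
[ 0.05392528 -0.00345477 -2.04914895]
```

```bash
python3 -m inch '[{"dx":0.05,"dy":0,"dz":-0.6,"yaw":0,"fingers":-1},{"dx":0.05,"dy":0,"dz":-1.2,"yaw":0,"fingers":-1},{"dx":0.05,"dy":0,"dz":-1.8,"yaw":0,"fingers":-1},{"dx":0.05,"dy":0,"dz":-2.05,"yaw":0,"fingers":-1},{"dx":0.05,"dy":0,"dz":-2.05,"yaw":0,"fingers":-1},{"dx":0.05,"dy":0,"dz":-2.05,"yaw":0,"fingers":-0.2},{"dx":0.05,"dy":0,"dz":-2.05,"yaw":0,"fingers":0.1},{"dx":0.05,"dy":0,"dz":-2.05,"yaw":0,"fingers":0.1}]' 60
python3 -m inch '[{"dx":0,"dy":0,"dz":1,"yaw":0,"fingers":0.1},{"dx":0,"dy":0,"dz":2,"yaw":0,"fingers":0.1},{"dx":0,"dy":0.7,"dz":3,"yaw":-0.6,"fingers":0.4},{"dx":0,"dy":1.6,"dz":4,"yaw":-1.2,"fingers":0.4},{"dx":0.1,"dy":2.6,"dz":4,"yaw":-1.8,"fingers":0.4},{"dx":0.2,"dy":3.6,"dz":4,"yaw":-2.4,"fingers":0.4},{"dx":0.3,"dy":4.6,"dz":4,"yaw":-3,"fingers":0.4},{"dx":0.4,"dy":5.6,"dz":4,"yaw":-3.8,"fingers":0.4},{"dx":0.4,"dy":6.6,"dz":4,"yaw":-4.6,"fingers":0.4},{"dx":0.4,"dy":7.6,"dz":4,"yaw":-5.4,"fingers":0.4},{"dx":0.4,"dy":8.6,"dz":4,"yaw":-6.4,"fingers":0.4},{"dx":0.4,"dy":9.3,"dz":4,"yaw":-6.4,"fingers":0.4},{"dx":0.4,"dy":9.5,"dz":4,"yaw":-6.4,"fingers":0.4},{"dx":0.4,"dy":9.5,"dz":4,"yaw":-6.4,"fingers":0.4},{"dx":0.4,"dy":9.5,"dz":4,"yaw":-6.4,"fingers":0.4}]' 60
python3 look.py w9
python3 - <<'E'
from h import *
im,d,c=snap('wrist'); P=cloud(c,d); m=(P[...,2]>.085)&(P[...,2]<.115)&(P[...,0]>.5)&(P[...,1]>0); print(m.sum(),np.median(P[m],0),np.nanmin(P[m],0),np.nanmax(P[m],0))
E
```

```text
clock: 34.12
eef_pos: [0.4929, -0.2264, 0.0611]
tcp_rot: [0.157, 0.988, -0.0, 0.0]
force: [-0.8, 0.2, 1.1]
grip_width: 0.047
grip_force: 0.0
clock: 36.0
eef_pos: [0.5131, 0.2463, 0.2604]
tcp_rot: [0.657, 0.753, -0.001, 0.0]
force: [-0.1, -0.4, -0.1]
grip_width: 0.0599
grip_force: 0.0
[0.5132 0.2463 0.2604] close dir 7.8
[236.  66.] [0.4543 0.3639] [0.4547 0.3645] [39. 33.] 96.7 846 0.0249
[482. 151.] [0.7403 0.3058] [0.7415 0.3098] [192.  29.] 75.5 4075 0.0432
[368. 201.] [0.632  0.2313] [0.6321 0.2317] [42. 34.] 165.7 718 0.0248
914 [0.59830921 0.12595182 0.10080034] [0.57999907 0.07416286 0.08508039] [0.79239184 0.14507382 0.10373026]
```

```bash
python3 -m inch '[{"dx":1,"dy":-0.1,"dz":0,"yaw":0.4,"fingers":0.4},{"dx":2,"dy":-0.25,"dz":0,"yaw":0.8,"fingers":0.4},{"dx":2.38,"dy":-0.29,"dz":-1,"yaw":0.8,"fingers":0.4},{"dx":2.38,"dy":-0.29,"dz":-2,"yaw":0.8,"fingers":0.4},{"dx":2.38,"dy":-0.29,"dz":-3,"yaw":0.8,"fingers":0.4},{"dx":2.38,"dy":-0.29,"dz":-4,"yaw":0.8,"fingers":0.4},{"dx":2.38,"dy":-0.29,"dz":-4.8,"yaw":0.8,"fingers":0.4},{"dx":2.38,"dy":-0.29,"dz":-5.15,"yaw":0.8,"fingers":0.4},{"dx":2.38,"dy":-0.29,"dz":-5.15,"yaw":0.8,"fingers":0},{"dx":2.38,"dy":-0.29,"dz":-5.15,"yaw":0.8,"fingers":-0.6},{"dx":2.38,"dy":-0.29,"dz":-5.15,"yaw":0.8,"fingers":-1},{"dx":2.38,"dy":-0.29,"dz":-5.15,"yaw":0.8,"fingers":-1},{"dx":2.38,"dy":-0.29,"dz":-5.15,"yaw":0.8,"fingers":-1},{"dx":2.38,"dy":-0.29,"dz":-5,"yaw":0.8,"fingers":-1},{"dx":2.38,"dy":-0.29,"dz":-4,"yaw":0.8,"fingers":-1},{"dx":2.38,"dy":-0.29,"dz":-3,"yaw":0.8,"fingers":-1},{"dx":2.38,"dy":-0.29,"dz":-2,"yaw":0.8,"fingers":-1},{"dx":2.38,"dy":-0.29,"dz":-1.9,"yaw":0.8,"fingers":-1}]' 60
```

```text
clock: 38.35
eef_pos: [0.6338, 0.2362, 0.1704]
tcp_rot: [0.602, 0.798, 0.004, 0.002]
force: [0.2, 0.2, -1.1]
grip_width: 0.0327
grip_force: 60.7
```

```bash
python3 -m inch '[{"dx":-0.2,"dy":-0.9,"dz":0,"yaw":0.4,"fingers":-1},{"dx":-0.4,"dy":-1.9,"dz":0,"yaw":1,"fingers":-1},{"dx":-0.6,"dy":-2.9,"dz":0,"yaw":1.6,"fingers":-1},{"dx":-0.8,"dy":-3.9,"dz":0,"yaw":2.2,"fingers":-1},{"dx":-0.9,"dy":-4.9,"dz":0,"yaw":2.8,"fingers":-1},{"dx":-1,"dy":-5.9,"dz":0,"yaw":3.4,"fingers":-1},{"dx":-1.2,"dy":-6.9,"dz":0,"yaw":4,"fingers":-1},{"dx":-1.4,"dy":-7.9,"dz":0,"yaw":4.8,"fingers":-1},{"dx":-1.7,"dy":-8.8,"dz":0,"yaw":5.6,"fingers":-1},{"dx":-1.94,"dy":-9.3,"dz":0,"yaw":5.6,"fingers":-1},{"dx":-1.94,"dy":-9.5,"dz":0,"yaw":5.6,"fingers":-1},{"dx":-1.94,"dy":-9.5,"dz":0,"yaw":5.6,"fingers":-1},{"dx":-1.94,"dy":-9.5,"dz":0,"yaw":5.6,"fingers":-1}]' 60
python3 - <<'E'
from h import *
s=bot.sense(); print((np.array([.5369,-.2388,.061])-s['eef_pos'])/.05)
im,d,c=snap('wrist'); save(im,'w10.png')
E
```

```text
clock: 39.98
eef_pos: [0.5356, -0.2387, 0.166]
tcp_rot: [0.156, 0.988, 0.001, 0.0]
force: [0.2, 0.2, -0.8]
grip_width: 0.0325
grip_force: 60.6
[ 2.57915385e-02 -1.75868277e-03 -2.10016901e+00]
```

View pics/w10.png

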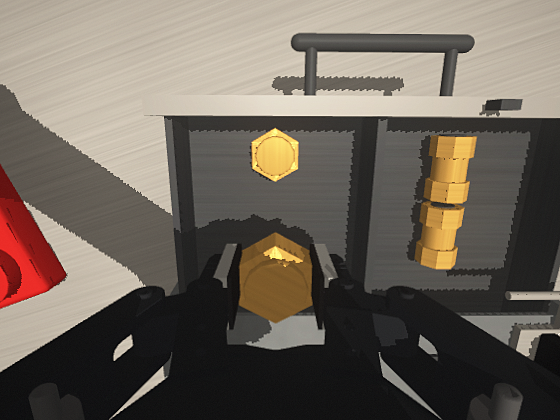

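The wrist view shows both couplings in the left bay at (452,165) and (438,240), cap 1 in the right bay at (275,155), and the held cap above its spot.

```bash
python3 -m inch '[{"dx":0.02,"dy":0,"dz":-0.6,"yaw":0,"fingers":-1},{"dx":0.02,"dy":0,"dz":-1.2,"yaw":0,"fingers":-1},{"dx":0.02,"dy":0,"dz":-1.8,"yaw":0,"fingers":-1},{"dx":0.02,"dy":0,"dz":-2.1,"yaw":0,"fingers":-1},{"dx":0.02,"dy":0,"dz":-2.1,"yaw":0,"fingers":-1},{"dx":0.02,"dy":0,"dz":-2.1,"yaw":0,"fingers":-0.2},{"dx":0.02,"dy":0,"dz":-2.1,"yaw":0,"fingers":0.1},{"dx":0.02,"dy":0,"dz":-2.1,"yaw":0,"fingers":0.1}]' 60
python3 -m inch '[{"dx":0,"dy":0,"dz":1,"yaw":0,"fingers":0.1},{"dx":0,"dy":0,"dz":2,"yaw":0,"fingers":0.1},{"dx":-0.1,"dy":0.7,"dz":3,"yaw":-0.6,"fingers":0.4},{"dx":-0.2,"dy":1.6,"dz":4,"yaw":-1.2,"fingers":0.4},{"dx":-0.4,"dy":2.6,"dz":4,"yaw":-1.8,"fingers":0.4},{"dx":-0.6,"dy":3.6,"dz":4,"yaw":-2.4,"fingers":0.4},{"dx":-0.8,"dy":4.6,"dz":4,"yaw":-3,"fingers":0.4},{"dx":-1,"dy":5.6,"dz":4,"yaw":-3.8,"fingers":0.4},{"dx":-1,"dy":6.6,"dz":4,"yaw":-4.6,"fingers":0.4},{"dx":-1,"dy":7.6,"dz":4,"yaw":-5.4,"fingers":0.4},{"dx":-1,"dy":8.6,"dz":4,"yaw":-6.4,"fingers":0.4},{"dx":-1,"dy":9.6,"dz":4,"yaw":-6.6,"fingers":0.4},{"dx":-1,"dy":10.4,"dz":4,"yaw":-6.6,"fingers":0.4},{"dx":-1,"dy":10.8,"dz":4,"yaw":-6.6,"fingers":0.4},{"dx":-1,"dy":10.8,"dz":4,"yaw":-6.6,"fingers":0.4},{"dx":-1,"dy":10.8,"dz":4,"yaw":-6.6,"fingers":0.4}]' 60
python3 look.py w11
```

```text
clock: 41.02
eef_pos: [0.5361, -0.241, 0.0614]
tcp_rot: [0.157, 0.988, -0.0, 0.0]
force: [-0.2, 0.1, 0.0]
grip_width: 0.0469
grip_force: 0.0
clock: 43.02
eef_pos: [0.4858, 0.2977, 0.2606]
tcp_rot: [0.67, 0.742, -0.001, 0.0]
force: [0.1, -0.2, 0.1]
grip_width: 0.0596
grip_force: 0.0
[0.486  0.2974 0.2605] close dir 5.8
[253. 116.] [0.4543 0.3654] [0.4542 0.3656] [37. 33.] 95.5 749 0.0249
[492. 190.] [0.7393 0.3062] [0.7405 0.3104] [191.  30.] 75.4 3794 0.0432
```

```bash
python3 -m inch '[{"dx":-0.4,"dy":0.8,"dz":-0.3,"yaw":0,"fingers":0.4},{"dx":-0.63,"dy":1.35,"dz":-1,"yaw":0,"fingers":0.4},{"dx":-0.63,"dy":1.35,"dz":-2,"yaw":0,"fingers":0.4},{"dx":-0.63,"dy":1.35,"dz":-3,"yaw":0,"fingers":0.4},{"dx":-0.63,"dy":1.35,"dz":-4,"yaw":0,"fingers":0.4},{"dx":-0.63,"dy":1.35,"dz":-4.8,"yaw":0,"fingers":0.4},{"dx":-0.63,"dy":1.35,"dz":-5.15,"yaw":0,"fingers":0.4},{"dx":-0.63,"dy":1.35,"dz":-5.15,"yaw":0,"fingers":0},{"dx":-0.63,"dy":1.35,"dz":-5.15,"yaw":0,"fingers":-0.6},{"dx":-0.63,"dy":1.35,"dz":-5.15,"yaw":0,"fingers":-1},{"dx":-0.63,"dy":1.35,"dz":-5.15,"yaw":0,"fingers":-1},{"dx":-0.63,"dy":1.35,"dz":-5.15,"yaw":0,"fingers":-1},{"dx":-0.63,"dy":1.35,"dz":-5,"yaw":0,"fingers":-1},{"dx":-0.63,"dy":1.35,"dz":-4,"yaw":0,"fingers":-1},{"dx":-0.63,"dy":1.35,"dz":-3,"yaw":0,"fingers":-1},{"dx":-0.63,"dy":1.35,"dz":-2,"yaw":0,"fingers":-1},{"dx":-0.63,"dy":1.35,"dz":-1.9,"yaw":0,"fingers":-1}]' 60
```

```text
clock: 45.2
eef_pos: [0.4556, 0.3688, 0.1697]
tcp_rot: [0.669, 0.743, 0.004, 0.0]
force: [0.0, 1.1, -1.4]
grip_width: 0.033
grip_force: 60.5
```

```bash
python3 -m inch '[{"dx":0.2,"dy":-0.9,"dz":0,"yaw":0.4,"fingers":-1},{"dx":0.4,"dy":-1.9,"dz":0,"yaw":1,"fingers":-1},{"dx":0.6,"dy":-2.9,"dz":0,"yaw":1.6,"fingers":-1},{"dx":0.8,"dy":-3.9,"dz":0,"yaw":2.2,"fingers":-1},{"dx":1,"dy":-4.9,"dz":0,"yaw":2.8,"fingers":-1},{"dx":1.2,"dy":-5.9,"dz":0,"yaw":3.4,"fingers":-1},{"dx":1.4,"dy":-6.9,"dz":0,"yaw":4,"fingers":-1},{"dx":1.6,"dy":-7.9,"dz":0,"yaw":4.8,"fingers":-1},{"dx":1.8,"dy":-8.9,"dz":0,"yaw":5.6,"fingers":-1},{"dx":2,"dy":-9.9,"dz":0,"yaw":6.2,"fingers":-1},{"dx":2.2,"dy":-10.9,"dz":0,"yaw":6.6,"fingers":-1},{"dx":2.4,"dy":-11.8,"dz":0,"yaw":6.6,"fingers":-1},{"dx":2.48,"dy":-12.3,"dz":0,"yaw":6.6,"fingers":-1},{"dx":2.48,"dy":-12.43,"dz":0,"yaw":6.6,"fingers":-1},{"dx":2.48,"dy":-12.43,"dz":0,"yaw":6.6,"fingers":-1},{"dx":2.48,"dy":-12.43,"dz":0,"yaw":6.6,"fingers":-1}]' 60
python3 - <<'E'
from h import *
s=bot.sense(); print((np.array([.5797,-.2527,.061])-s['eef_pos'])/.05)
E
```

```text
clock: 47.2
eef_pos: [0.5781, -0.2525, 0.1659]
tcp_rot: [0.155, 0.988, 0.0, -0.0]
force: [0.0, 0.1, -0.5]
grip_width: 0.0329
grip_force: 60.4
[ 0.03299737 -0.00322419 -2.09733677]
```

```bash
python3 -m inch '[{"dx":-0.04,"dy":0.02,"dz":-0.6,"yaw":0,"fingers":-1},{"dx":-0.04,"dy":0.02,"dz":-1.2,"yaw":0,"fingers":-1},{"dx":-0.04,"dy":0.02,"dz":-1.8,"yaw":0,"fingers":-1},{"dx":-0.04,"dy":0.02,"dz":-2.1,"yaw":0,"fingers":-1},{"dx":-0.04,"dy":0.02,"dz":-2.1,"yaw":0,"fingers":-1}]' 60
python3 -m inch '[{"dx":0,"dy":0,"dz":0,"yaw":0,"fingers":-0.2},{"dx":0,"dy":0,"dz":0,"yaw":0,"fingers":0.1},{"dx":0,"dy":0,"dz":0,"yaw":0,"fingers":0.1},{"dx":0,"dy":0,"dz":1,"yaw":0,"fingers":0.1},{"dx":0,"dy":0,"dz":2,"yaw":0,"fingers":0},{"dx":-1,"dy":1,"dz":3,"yaw":-1,"fingers":-0.41},{"dx":-2,"dy":2,"dz":3.5,"yaw":-2,"fingers":-0.41},{"dx":-2.6,"dy":2.4,"dz":3.5,"yaw":-9,"fingers":-0.41},{"dx":-2.6,"dy":2.4,"dz":3.5,"yaw":-9,"fingers":-0.41},{"dx":-2.6,"dy":2.4,"dz":3.5,"yaw":-9,"fingers":-0.41},{"dx":-2.6,"dy":2.4,"dz":3.5,"yaw":-9,"fingers":-0.41},{"dx":-2.6,"dy":2.4,"dz":3.5,"yaw":-9,"fingers":-0.41},{"dx":-2.6,"dy":2.4,"dz":3.5,"yaw":-9,"fingers":-0.41},{"dx":-2.6,"dy":2.4,"dz":3.5,"yaw":-9,"fingers":-0.41},{"dx":-2.6,"dy":2.4,"dz":3.5,"yaw":-9,"fingers":-0.41}]' 60
python3 - <<'E'
from h import *
s=bot.sense(); print((np.array([.4456,-.1346,.066])-s['eef_pos'])/.05)
im,d,c=snap('top'); save(cv2.resize(im[120:300,130:430],None,fx=2.5,fy=2.5),'t2.png')
P=cloud(c,d); print([np.round(P[v,u],3) for u,v in ((345,211),)])
E
```

```text
clock: 47.82
eef_pos: [0.5874, -0.2523, 0.0674]
tcp_rot: [0.155, 0.988, 0.001, 0.011]
force: [6.0, -2.8, 17.3]
grip_width: 0.0329
grip_force: 72.9
clock: 49.7
eef_pos: [0.4455, -0.1336, 0.2354]
tcp_rot: [0.809, 0.588, -0.001, -0.0]
force: [0.3, -0.1, -0.4]
grip_width: 0.0252
grip_force: 0.0
[ 1.98519748e-03 -2.08029945e-02 -3.38873400e+00]
[array([ 0.583, -0.188,  0.054])]
```

View pics/t2.png

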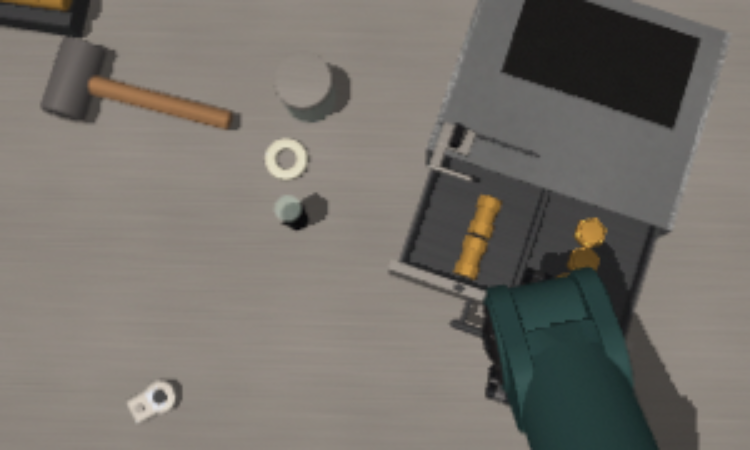

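The top view shows both couplings in the left bay at crop (478,237), the third cap at (590,232), and other items untouched; the arm hides the rest. The last lowering met 17 N, so I want a closer look at the caps.

```bash
python3 -m inch '[{"dx":-0.2,"dy":-0.3,"dz":1,"yaw":-9,"fingers":-0.41},{"dx":-0.2,"dy":-0.6,"dz":1.2,"yaw":-9,"fingers":-0.41},{"dx":-0.2,"dy":-0.6,"dz":1.2,"yaw":-9,"fingers":-0.41},{"dx":-0.2,"dy":-0.6,"dz":1.2,"yaw":-9,"fingers":-0.41},{"dx":-0.2,"dy":-0.6,"dz":1.2,"yaw":-9,"fingers":-0.41},{"dx":-0.2,"dy":-0.6,"dz":1.2,"yaw":-9,"fingers":-0.41},{"dx":-0.2,"dy":-0.6,"dz":1.2,"yaw":-9,"fingers":-0.41},{"dx":-0.2,"dy":-0.6,"dz":1.2,"yaw":-9,"fingers":-0.41},{"dx":-0.2,"dy":-0.6,"dz":1.2,"yaw":-9,"fingers":-0.41},{"dx":-0.2,"dy":-0.6,"dz":1.2,"yaw":-9,"fingers":-0.41}]'; python3 look.py w12
```

```text
clock: 51.0
eef_pos: [0.4359, -0.1636, 0.2955]
tcp_rot: [0.988, -0.156, -0.0, -0.0]
force: [-0.3, 0.7, -0.2]
grip_width: 0.0252
grip_force: 0.0
[ 0.436  -0.1636  0.2955] close dir -107.9
[311.  61.] [ 0.5424 -0.238 ] [ 0.545  -0.2378] [109.  40.] 158.2 3063 0.0798
[190.  49.] [ 0.5938 -0.1215] [ 0.5946 -0.1218] [51. 30.] 161.8 1397 0.0834
[193. 103.] [ 0.5445 -0.1047] [ 0.5447 -0.1048] [47. 30.] 162.2 1208 0.0833
```

View pics/w12.png

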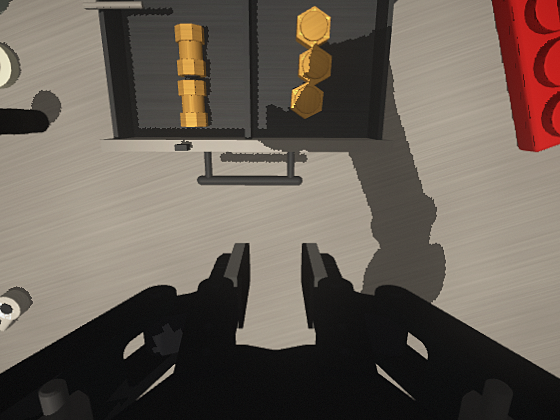

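The wrist view shows three caps touching in a row in the right bay at (315,27), (315,64) and (307,100). I'll check whether any is tilted.

```bash
python3 - <<'E'
from h import *
np.set_printoptions(precision=4,suppress=True)
z=np.load('w12.npz'); c=bot.calibration('wrist'); c['world_from_camera']=z['T']; P=cloud(c,z['d'])
for u,v in((315,27),(315,64),(307,100)):
    q=P[v-9:v+10,u-9:u+10].reshape(-1,3); A=np.c_[q[:,:2]-q[:,:2].mean(0),np.ones(len(q))]; s=np.linalg.lstsq(A,q[:,2],rcond=None)[0]; print(u,v,q.mean(0),'slope',s[:2],'z',s[2])
q=P[:130,265:375]; print('max z',np.nanpercentile(q[...,2][q[...,2]<.1],99.5))
save(cv2.resize(z['im'][0:130,260:380],None,fx=4,fy=4),'w12c.png')
E
```

```text
** On entry to DLASCL parameter number  4 had an illegal value
 ** On entry to DLASCL parameter number  4 had an illegal valueTraceback (most recent call last):
  File "<stdin>", line 5, in <module>
    x, resids, rank, s = _umath_linalg.lstsq(a, b, rcond,
                         ~~~~~~~~~~~~~~~~~~~^^^^^^^^^^^^^
                                             signature=signature)
                                             ^^^^^^^^^^^^^^^^^^^^
    raise LinAlgError("SVD did not converge in Linear Least Squares")
numpy.linalg.LinAlgError: SVD did not converge in Linear Least Squares
```

```bash
python3 - <<'E'
from h import *
np.set_printoptions(precision=4,suppress=True)
z=np.load('w12.npz'); c=bot.calibration('wrist'); c['world_from_camera']=z['T']; P=cloud(c,z['d'])
for u,v in((315,27),(315,64),(307,100)):
    q=P[v-9:v+10,u-9:u+10].reshape(-1,3); q=q[~np.isnan(q[:,2])]; A=np.c_[q[:,:2]-q[:,:2].mean(0),np.ones(len(q))]; s=np.linalg.lstsq(A,q[:,2],rcond=None)[0]; print(u,v,len(q),q.mean(0),'slope',s[:2],'z',s[2])
q=P[:130,265:375]; print('max z',np.nanpercentile(q[...,2][q[...,2]<.1],[90,95,98]))
save(cv2.resize(z['im'][0:130,260:380],None,fx=4,fy=4),'w12c.png')
E
```

```text
315 27 358 [ 0.5757 -0.2508  0.0796] slope [0.0182 0.0124] z 0.07962862845283848
315 64 360 [ 0.542  -0.2411  0.0795] slope [-0.002   0.0061] z 0.07945935490514998
307 100 360 [ 0.5099 -0.2228  0.0795] slope [0.0021 0.0069] z 0.0794994639280863
max z [0.0788 0.0797 0.0803]
```

View pics/w12c.png

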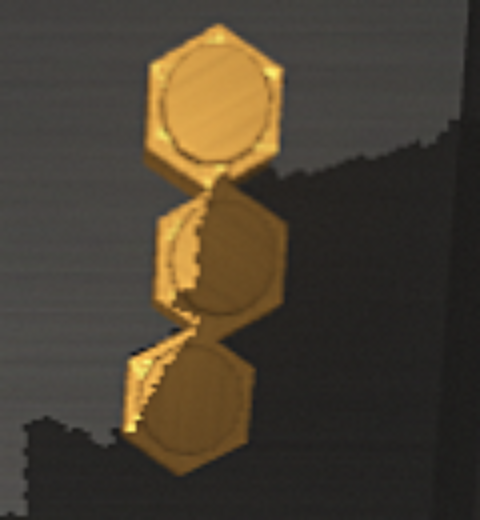

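The crop shows all three caps flat (tops level at about 79.5 mm) and inside the right bay; the nearest has just been nudged. Now I'll shut the drawer.

```bash
python3 -m inch '[{"dx":0.19,"dy":0.58,"dz":-1,"yaw":9,"fingers":-0.41},{"dx":0.19,"dy":0.58,"dz":-1.2,"yaw":9,"fingers":-0.41},{"dx":0.19,"dy":0.58,"dz":-1.2,"yaw":9,"fingers":-0.41},{"dx":0.19,"dy":0.58,"dz":-1.2,"yaw":9,"fingers":-0.41},{"dx":0.19,"dy":0.58,"dz":-1.2,"yaw":9,"fingers":-0.41},{"dx":0.19,"dy":0.58,"dz":-1.2,"yaw":9,"fingers":-0.41},{"dx":0.19,"dy":0.58,"dz":-1.2,"yaw":9,"fingers":-0.41},{"dx":0.19,"dy":0.58,"dz":-1.2,"yaw":9,"fingers":-0.41},{"dx":0.19,"dy":0.58,"dz":-1.2,"yaw":9,"fingers":-0.41},{"dx":0.19,"dy":0.58,"dz":-1.2,"yaw":9,"fingers":-0.41},{"dx":0.19,"dy":0.58,"dz":-2,"yaw":9,"fingers":-0.41},{"dx":0.19,"dy":0.58,"dz":-3,"yaw":9,"fingers":-0.41},{"dx":0.19,"dy":0.58,"dz":-4,"yaw":9,"fingers":-0.41},{"dx":0.19,"dy":0.58,"dz":-4.58,"yaw":9,"fingers":-0.41},{"dx":0.19,"dy":0.58,"dz":-4.58,"yaw":9,"fingers":-0.8},{"dx":0.19,"dy":0.58,"dz":-4.58,"yaw":9,"fingers":-1},{"dx":0.19,"dy":0.58,"dz":-4.58,"yaw":9,"fingers":-1},{"dx":0.19,"dy":0.58,"dz":-4.58,"yaw":9,"fingers":-1}]' 60
```

```text
clock: 53.3
eef_pos: [0.4456, -0.1345, 0.0655]
tcp_rot: [0.81, 0.587, 0.001, -0.002]
force: [6.0, 1.0, -35.2]
grip_width: 0.0087
grip_force: 57.9
```

```bash
python3 -m inch '[{"dx":0.1,"dy":-0.033,"dz":0,"yaw":0,"fingers":-1},{"dx":0.2,"dy":-0.065,"dz":0,"yaw":0,"fingers":-1}]'; python3 -c "
from workcell import bot; s=bot.sense(); print(s['force'],s['eef_pos'])"
```

```text
clock: 53.55
eef_pos: [0.4517, -0.1366, 0.0654]
tcp_rot: [0.809, 0.587, -0.002, -0.003]
force: [-1.1, 3.6, -25.0]
grip_width: 0.0088
grip_force: 59.1
[ -1.07663897   3.60521421 -25.0327394 ] [ 0.45166804 -0.13660834  0.06541238]
```

```bash
python3 -m inch '[{"dx":0.2,"dy":-0.065,"dz":-0.02,"yaw":0,"fingers":-1},{"dx":0.5,"dy":-0.163,"dz":-0.02,"yaw":0,"fingers":-1},{"dx":0.8,"dy":-0.26,"dz":-0.02,"yaw":0,"fingers":-1},{"dx":1.1,"dy":-0.36,"dz":-0.02,"yaw":0,"fingers":-1},{"dx":1.4,"dy":-0.456,"dz":-0.02,"yaw":0,"fingers":-1},{"dx":1.7,"dy":-0.554,"dz":-0.02,"yaw":0,"fingers":-1},{"dx":2,"dy":-0.65,"dz":-0.02,"yaw":0,"fingers":-1},{"dx":2.2,"dy":-0.717,"dz":-0.02,"yaw":0,"fingers":-1},{"dx":2.4,"dy":-0.782,"dz":-0.02,"yaw":0,"fingers":-1},{"dx":2.5,"dy":-0.815,"dz":-0.02,"yaw":0,"fingers":-1},{"dx":2.62,"dy":-0.855,"dz":-0.02,"yaw":0,"fingers":-1},{"dx":2.72,"dy":-0.887,"dz":-0.02,"yaw":0,"fingers":-1},{"dx":2.72,"dy":-0.887,"dz":-0.02,"yaw":0,"fingers":-1}]'
```

```text
clock: 55.18
eef_pos: [0.5786, -0.1784, 0.0652]
tcp_rot: [0.809, 0.588, -0.011, -0.008]
force: [-23.4, 10.1, 4.6]
grip_width: 0.0084
grip_force: 62.4
```

```bash
python3 -m inch '[{"dx":-0.15,"dy":0.05,"dz":0,"yaw":0,"fingers":-1},{"dx":-0.15,"dy":0.05,"dz":0,"yaw":0,"fingers":-0.41},{"dx":-0.2,"dy":0.06,"dz":0,"yaw":0,"fingers":-0.41},{"dx":-0.2,"dy":0.06,"dz":0.5,"yaw":0,"fingers":-0.41},{"dx":-0.2,"dy":0.06,"dz":1.5,"yaw":0,"fingers":-0.41},{"dx":-0.2,"dy":0.06,"dz":2.5,"yaw":0,"fingers":-0.41},{"dx":0.8,"dy":0.8,"dz":3.4,"yaw":-1,"fingers":0},{"dx":1.6,"dy":1.6,"dz":3.4,"yaw":-2,"fingers":0},{"dx":2,"dy":1.9,"dz":3.4,"yaw":-9,"fingers":0},{"dx":2,"dy":1.9,"dz":3.4,"yaw":-9,"fingers":0},{"dx":2,"dy":1.9,"dz":3.4,"yaw":-9,"fingers":0},{"dx":2,"dy":1.9,"dz":3.4,"yaw":-9,"fingers":0},{"dx":2,"dy":1.9,"dz":3.4,"yaw":-9,"fingers":0},{"dx":2,"dy":1.9,"dz":3.4,"yaw":-9,"fingers":0},{"dx":2,"dy":1.9,"dz":3.4,"yaw":-9,"fingers":0},{"dx":2,"dy":1.9,"dz":3.4,"yaw":-9,"fingers":0},{"dx":2,"dy":1.9,"dz":3.4,"yaw":-9,"fingers":0}]' 60
python3 - <<'E'
from h import *
s=bot.sense(); print((np.array([.6850,-.0822,.1235])-s['eef_pos'])/.05)
im,d,c=snap('wrist'); save(im,'w13.png')
E
```

```text
clock: 57.3
eef_pos: [0.6934, -0.0876, 0.2375]
tcp_rot: [0.988, -0.156, 0.002, -0.0]
force: [-0.5, 0.9, -0.6]
grip_width: 0.0429
grip_force: 0.0
[-0.16702223  0.10722398 -2.28039914]
```

View pics/w13.png

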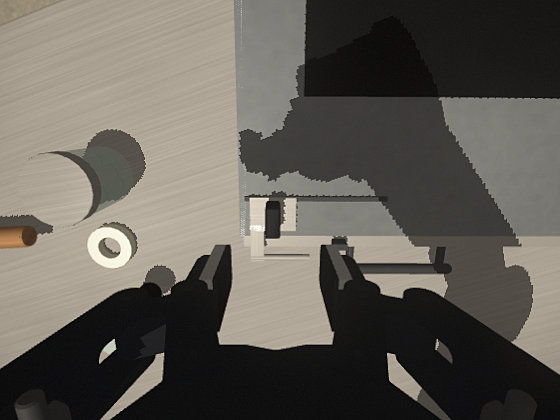

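The wrist view shows the drawer shut with its panel edge at row 240, and the fin at (272,218) between the fingers. Next I grip it and slide it back.

```bash
python3 -m inch '[{"dx":-0.17,"dy":0.11,"dz":-1,"yaw":0,"fingers":0},{"dx":-0.17,"dy":0.11,"dz":-1.8,"yaw":0,"fingers":0},{"dx":-0.17,"dy":0.11,"dz":-2.26,"yaw":0,"fingers":0},{"dx":-0.17,"dy":0.11,"dz":-2.26,"yaw":0,"fingers":0},{"dx":-0.17,"dy":0.11,"dz":-2.26,"yaw":0,"fingers":-0.8},{"dx":-0.17,"dy":0.11,"dz":-2.26,"yaw":0,"fingers":-1},{"dx":-0.17,"dy":0.11,"dz":-2.26,"yaw":0,"fingers":-1},{"dx":-0.17,"dy":0.11,"dz":-2.26,"yaw":0,"fingers":-1},{"dx":-0.22,"dy":-0.04,"dz":-2.26,"yaw":0,"fingers":-1},{"dx":-0.27,"dy":-0.2,"dz":-2.26,"yaw":0,"fingers":-1},{"dx":-0.32,"dy":-0.35,"dz":-2.26,"yaw":0,"fingers":-1},{"dx":-0.37,"dy":-0.5,"dz":-2.26,"yaw":0,"fingers":-1},{"dx":-0.41,"dy":-0.63,"dz":-2.26,"yaw":0,"fingers":-1},{"dx":-0.44,"dy":-0.73,"dz":-2.26,"yaw":0,"fingers":-1},{"dx":-0.47,"dy":-0.82,"dz":-2.26,"yaw":0,"fingers":-1},{"dx":-0.5,"dy":-0.9,"dz":-2.26,"yaw":0,"fingers":-1},{"dx":-0.5,"dy":-0.9,"dz":-2.26,"yaw":0,"fingers":-1}]' 60
```

```text
clock: 59.48
eef_pos: [0.6721, -0.1204, 0.1248]
tcp_rot: [0.988, -0.154, 0.005, -0.008]
force: [5.9, 15.3, 1.2]
grip_width: 0.0106
grip_force: 61.4
```

Full 40 mm stroke this time, against the stop, so it simply started about 4 mm off. Release, retreat and take a final look.

```bash
python3 -m inch '[{"dx":0.03,"dy":0.09,"dz":0,"yaw":0,"fingers":-1},{"dx":0.03,"dy":0.09,"dz":0,"yaw":0,"fingers":-0.4},{"dx":0.04,"dy":0.12,"dz":0,"yaw":0,"fingers":0},{"dx":0.04,"dy":0.12,"dz":0,"yaw":0,"fingers":0},{"dx":0.04,"dy":0.12,"dz":1,"yaw":0,"fingers":0},{"dx":0.04,"dy":0.12,"dz":2,"yaw":0,"fingers":0},{"dx":-0.8,"dy":-0.1,"dz":3,"yaw":0,"fingers":0},{"dx":-1,"dy":-0.2,"dz":3.5,"yaw":0,"fingers":0},{"dx":-1,"dy":-0.2,"dz":3.5,"yaw":0,"fingers":0},{"dx":-1,"dy":-0.2,"dz":3.5,"yaw":0,"fingers":0}]' 60
python3 - <<'E'
from h import *
im,d,c=snap('wrist'); save(im,'w14.png')
P=cloud(c,d); m=(P[...,2]>.136)&(P[...,2]<.16)&(P[...,0]>.64); v,u=np.nonzero(m)
print('fin',cv2.minAreaRect(plane(c,np.c_[u,v],.143)[:,:2].astype(np.float32)))
im,d,c=snap('top'); print([(o['uv'],o['c']) for o in brass(im,c,d) if .1<o['c'][1]<.5 and o['c'][0]<.7])
E
```

```text
clock: 60.72
eef_pos: [0.6163, -0.1427, 0.2969]
tcp_rot: [0.988, -0.157, -0.001, 0.0]
force: [0.1, 0.6, -0.4]
grip_width: 0.043
grip_force: 0.0
fin ((0.6712643504142761, -0.11995001137256622), (0.012467063032090664, 0.025592971593141556), 72.17431640625)
[]
```

View pics/w14.png

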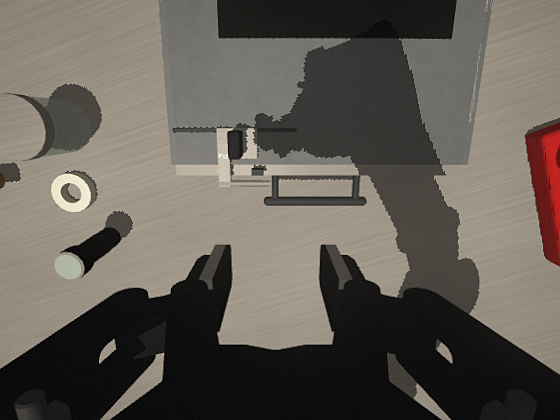

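The wrist view shows the drawer shut, the fin at (235,144) with its rod across the lug at (258,171), and no brass fittings left on the trolley. I'm handing in.

```bash
python3 -c "
from workcell import bot; print(bot.sign_off())"
```

```text
the job is handed in; nothing more can be done
None
```

The job is handed in, with no verdict returned: both couplings are in the left bay, all three caps are in the right bay, the drawer is shut and the lock is slid fully back to locked.

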